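# Pull the stuck blind plug from a digestion vessel

### The arm

A 6-joint arm with a two-finger parallel gripper is mounted at the origin on the work surface. World frame = base frame: x ahead of the robot, y to its left, z up, the work surface at z = 0. Lengths are in m, angles in rad, forces in N, time in s.
With the tool pointing down it reaches from about 0.3 to 0.775 m from the base axis. Payload 14.6 kg.
Tool frame: the origin (TCP) lies midway between the tips of the shut fingers; the grasp point (between the pads) lies 19 mm behind it; z points along the fingers, y is the direction in which the jaws open and shut (so a half turn about z gives the same grasp; the last joint's range is limited). The gripper opens to 94 mm and grips with 3 to 60 N. Pads are 16 mm wide; open, the fingers measure 119 mm over their backs; the gripper's body (75 mm by 177 mm) begins 78 mm behind the grasp point.
Start: joints at [1.062, 0.3, 1.521, -0, 1.321, -0.067], TCP at [0.235, 0.497, 0.205] pointing down, gripper open.
Joint ranges: [-3.03, 3.03], [-0.79, 2.21], [0.23, 2.52], [-1.04, 4.18], [0, 3.07], [-2.55, 2.55]. Speed limits (rad/s): [2.22, 2.22, 2.57, 3.14, 3.14, 3.14].

### API

Orientations are given as [roll, pitch, yaw] about the fixed x, y, z axes, in that order (R = Rz(yaw) Ry(pitch) Rx(roll)).
In Python, from station import sensors, eyes, ctrl gives the robot as it stands.
- The arm moves only by the shell command python3 -m creep 'ROWS' [FORCE]. ROWS is JSON, one flat list of numbers, 7 for each row, row after row: the shift along the tool's x, y, z in cm, then the turn, a rotation vector about the tool's x, y, z in degrees, then the gripper command: -1 is shut, 1 is fully open, values between are in proportion. In form: [x, y, z, rx, ry, rz, gripper, x, y, z, rx, ry, rz, gripper, ...]. A call has 1 to 12 rows; each row is the pose to reach, as a shift and turn from the pose commanded when the call began, along the tool's axes at that moment; what a row does not reach only later rows make up. A row lasts 1/8 s, in which the tool goes at most 62.5 mm and 10.7 degrees, less where a joint would pass 70% of its speed; a pose out of reach is approached as far as the arm can. A call with a gripper value outside its range is refused whole. The fingers move at their own pace and stop on an object; FORCE is the grip in N (left out, the last holds). Time passes only in rows, so rows that repeat a pose let the fingers close. It gives the time, the measured TCP pose, the force and the opening at its end, in the units of the state.
- sensors.get_obs(): the state, without advancing time (a new reading comes with each control period).
- eyes.camera(name): name is "scene" or "top" or "wrist"; returns a dict with "color" (420x560x3 uint8, red, green, blue), "fx", "fy", "cx", "cy" (pixels), "R" (3x3) and "t" (3): a world point X has camera coordinates R X + t. Camera axes: x right, y down, z forward; pixel columns grow to the right and rows downward; lengths in m; the calibration is good to about 2 mm. A picture is of the moment at which its call begins. There is no depth.
- ctrl.hand_in(): hands the job in, once; it reports no verdict.
The state is a dict: "time_s": time; "qpos": joint angles; "joint_vel": joint speeds; "tau": joint torques, N m; "ee_pos": TCP position; "eef_rot": TCP orientation; "force": force on the tool from outside, world axes, zero at the start; "moment": the same for the moment, N m; "grip_width": finger opening in m.
Only numpy, scipy, OpenCV 4.12 (cv2) and the standard library are available. Lean on these libraries where they do the work, as an engineer would, in place of code of your own. Each camera call takes 0.05 s, during which the arm holds its last target.

### The job

Take the T-handled puller from its holder, put its foot into the opening in the plug on the digestion vessel and turn it gently clockwise until it is screwed fully home with its collar on the plug. Then draw the plug straight up out of the vessel, keep it upright, and stand it on its nose in the metal tray with the puller still screwed in, and let go. Work with a light hand throughout (about 2 kg of push or pull at the most), and leave the beaker, the jar and the small pot where they are.

Things in the scene. Friction and masses are not known exactly. Their poses are not given: they have to be found in the camera images.
- vessel: Round steel vessel, 110 mm across, rim 70 mm high, fixed on the bench on a dark foot 136 mm across. Origin: centre of its underside, z up. Rubber seals in its bore (51 mm) grip the plug's nose: drawing it out takes a steady 8 to 18 N for the first 20 mm. Upright blocks on the rim (14 mm high) flank the plug's two ears, so it cannot turn in the vessel.
- plug_foot (a point): Centre of the underside of the loose white plug (0.4 kg, 67 mm tall, z up, axis of the bore). Nose 48 mm across, 35 mm long, in the bore at the start; above it a head 64 mm across, 32 mm tall, that rests on the vessel's rim, with two ears 12 mm wide reaching 46 mm from the axis along y at the head's foot.
- plug_top (a point): Centre of the plug's flat top, 67 mm above plug_foot, same axes. Flush in it a steel insert (39 mm) with a slot-like opening on the axis, 31 mm long, 9.8 mm wide, 6 mm deep, for the puller's foot. The slot's long way lies along the plug's x only roughly: up to 0.5 rad off either way, not measured; feel for it by turning the lightly resting foot, or look from above.
- vessel_rim (a point): Centre of the vessel's rim plane, 70 mm up. How the insert's thread works: through the slot, the foot lands on the thread start with the collar 3 mm above the plug's top. Turned clockwise seen from above it sinks these 3 mm in about 50 degrees (collar then on the plug's top) and meets a hard stop at about 74 degrees. From 60 degrees it holds, with 1 mm up-down play.
- puller_grip (a point): Centre of the black cross handle (70 mm along its x, 16 thick in y, 28 high) of the loose upright steel puller (0.2 kg). Below this point on the 8 mm rod: collar 26 mm across, underside at 75 mm; cross bar 28 mm long along x, 8 mm thick, from 86 to 92 mm; pilot pin 6.8 mm thick with tapered tip, ending at 103 mm. The foot is the same after half a turn.
- puller_collar (a point): Centre of the underside of the puller's collar, on its axis, 75 mm below puller_grip.
- holder: Grey block, 100 (x) by 70 (y) by 50 mm high, fixed; origin at the centre of its underside. The puller stands in the slot in its top (37 mm along x, 16 mm wide, 40 mm deep), resting on its collar; it lifts straight out.
- tray: Shallow open metal tray, 160 by 160 mm, 20 mm high, walls and floor 4 mm thick, fixed; origin at the centre of its underside.
- beaker_mid (a point): Centre (35 mm up) of a small glass beaker, 56 mm across, 70 mm high: leave it.
- jar_mid (a point): Centre (37 mm up) of an amber jar, 54 mm across, 75 mm high: leave it.
- can_mid (a point): Centre (30 mm up) of a small white pot, 40 mm across, 60 mm high: leave it.
There are look-alikes about, which are no part of the job. What is meant by the tray is not green, and is the larger of those in its own colour.

How it is judged:
By the outcome, as a careful person would: the job done as asked, in the order asked, and still so for the second after the job is handed in, with the robot touching nothing.
It also fails if it takes over 72 s, if anything falls off the work surface, if the arm or the gripper's body presses on something with over 40 N, if the wrist force passes 120 N, or if a joint passes its speed limit or range.

## Working session

There is one attempt and no reset: what is moved stays moved. The work goes in short steps, Python scripts to look and compute and a shell command to move; the robot and the scene stay as the last step left them, time stands still between calls to the robot, and variables do not carry over. Pictures are saved under pics/ and viewed, and the job is handed in when it is done.

```bash
ls; mkdir -p pics
python3 - <<'E'
from station import sensors, eyes
import cv2
o=sensors.get_obs(); print(o)
for n in ["scene","top","wrist"]:
    c=eyes.camera(n); cv2.imwrite(f"pics/a_{n}.png",c["color"][:,:,::-1])
    print(n,c["fx"],c["fy"],c["cx"],c["cy"],c["R"],c["t"])
E
```

```text
pics
{'time_s': 0.0, 'qpos': array([ 1.06241767e+00,  3.00488785e-01,  1.52157280e+00,  6.60439495e-06,
        1.32068404e+00, -6.65975360e-02]), 'joint_vel': array([ 2.51907797e-04,  1.20221395e-03,  3.11937337e-04,  1.44269951e-03,
        1.96094399e-03, -6.58753275e-06]), 'tau': array([ 7.03038677e-04, -5.31798756e+01, -3.52745354e+01,  7.10150390e-02,
        2.43337720e-02, -1.88106715e-04]), 'ee_pos': array([0.23502783, 0.49697171, 0.20488013]), 'eef_rot': array([-3.14044266e+00, -8.31111098e-05,  2.69980985e+00]), 'force': array([-1.29310515,  0.13016417, -0.1313918 ]), 'moment': array([-0.00397439,  0.00081754,  0.01463522]), 'grip_width': 0.09396747240606103}
scene 414.47418500471565 414.47418500471565 272.11357579141134 214.6496003476317 [[ 0.7060015   0.70805247 -0.01495252]
 [ 0.56155521 -0.57254371 -0.59736877]
 [-0.43152941  0.41334658 -0.80182727]] [-0.42296298 -0.18629614  1.28760439]
top 429.5835121039802 429.5835121039802 273.0829768678235 206.99795000726678 [[ 0.01514273 -0.99988394 -0.0016722 ]
 [-0.98544729 -0.01464088 -0.16934959]
 [ 0.16930545  0.00421228 -0.98555463]] [0.08397976 0.53266467 1.01741062]
wrist 367.2136342124531 367.2136342124531 277.935457814562 212.1050224881285 [[ 0.42695681  0.90427072 -0.00153036]
 [ 0.86837972 -0.40953742  0.27963506]
 [ 0.25223906 -0.12072103 -0.96010515]] [-0.54829548 -0.02827875  0.393112  ]
```

View pics/a_scene.png

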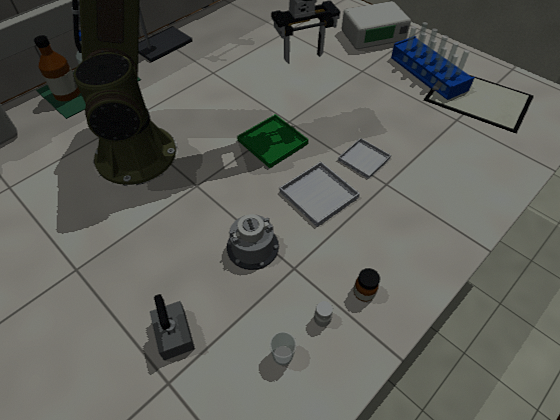

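View pics/a_top.png

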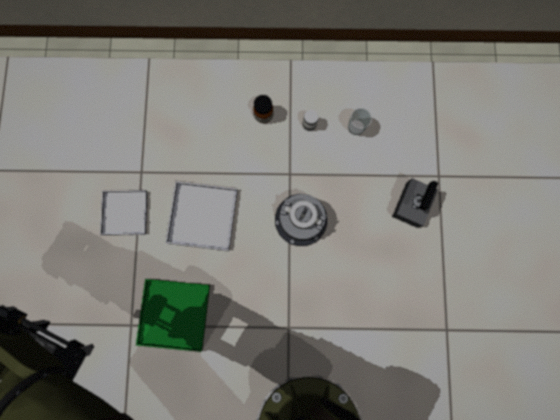

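View pics/a_wrist.png

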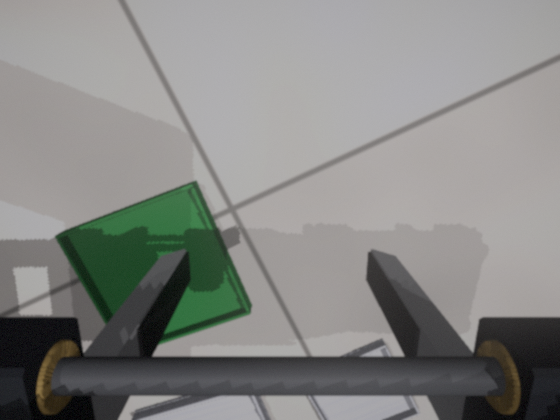

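The top view shows the holder and puller at (414,203), the vessel at (302,218), the beaker at (359,122), the pot at (310,121) and the jar at (263,108). There are three tray candidates: green at (175,315), small grey at (125,213) and large grey at (204,216). The large grey one fits, because it isn't green and is the larger of its colour. I'll confirm it in enlarged crops.

```bash
cat > h.py <<'E'
import numpy as np, cv2
from station import sensors, eyes
def cam(n,save=None):
    c=eyes.camera(n); c["R"]=np.array(c["R"]); c["t"]=np.array(c["t"]); 
    if save: cv2.imwrite(f"pics/{save}.png",c["color"][:,:,::-1])
    return c
def ray(c,u,v):
    d=c["R"].T@np.array([(u-c["cx"])/c["fx"],(v-c["cy"])/c["fy"],1.]); return -c["R"].T@c["t"],d
def plane(c,u,v,z):
    o,d=ray(c,u,v); return o+d*(z-o[2])/d[2]
def proj(c,X):
    p=c["R"]@np.asarray(X,float)+c["t"]; return np.array([c["fx"]*p[0]/p[2]+c["cx"],c["fy"]*p[1]/p[2]+c["cy"]])
def crop(c,u0,v0,u1,v1,k,name):
    im=cv2.resize(c["color"][v0:v1,u0:u1,::-1],None,fx=k,fy=k,interpolation=cv2.INTER_CUBIC)
    im=cv2.convertScaleAbs(im,alpha=1.5); cv2.imwrite(f"pics/{name}.png",im)
E
python3 - <<'E'
from h import *
c=cam("top")
crop(c,90,160,250,260,5,"b_tray"); crop(c,260,170,450,260,4,"b_vh")
s=cam("scene"); crop(s,130,200,290,360,4,"b_s"); np.save
for n,u,v,z in [("vessel",302,213,.1),("holder",414,203,.05),("tray",204,216,.02),("small",125,213,.02),("beaker",359,120,.05),("jar",263,103,.07),("pot",310,118,.05)]: print(n,plane(c,u,v,z))
for n,p in [("tray",[(179,182),(241,189),(232,250),(167,241)]),("small",[(103,192),(147,191),(148,234),(102,236)])]:
    q=np.array([plane(c,u,v,.02) for u,v in p]); print(n,q[:,:2],np.linalg.norm(q-np.roll(q,1,0),axis=1))
E
```

```text
vessel [0.50874103 0.02386244 0.1       ]
holder [ 0.54573839 -0.2554039   0.05      ]
tray [0.51006268 0.26621249 0.02      ]
small [0.514755   0.46643443 0.02      ]
beaker [ 0.75903959 -0.12384925  0.05      ]
jar [0.79279314 0.12130518 0.07      ]
pot [0.76259837 0.00115    0.05      ]
tray [[0.59709911 0.33398098]
 [0.58113004 0.17468158]
 [0.42548323 0.19279295]
 [0.44548934 0.35610512]] [0.15321553 0.16009782 0.156697   0.164533  ]
small [[0.56810338 0.52658404]
 [0.57236816 0.41444101]
 [0.46234046 0.40478575]
 [0.45558492 0.51983292]] [0.11272081 0.1122241  0.11045053 0.11524534]
```

View pics/b_tray.png

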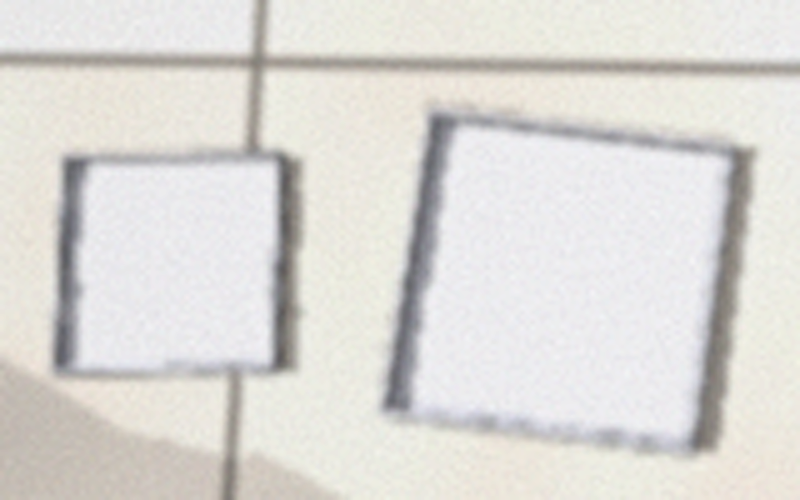

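View pics/b_vh.png

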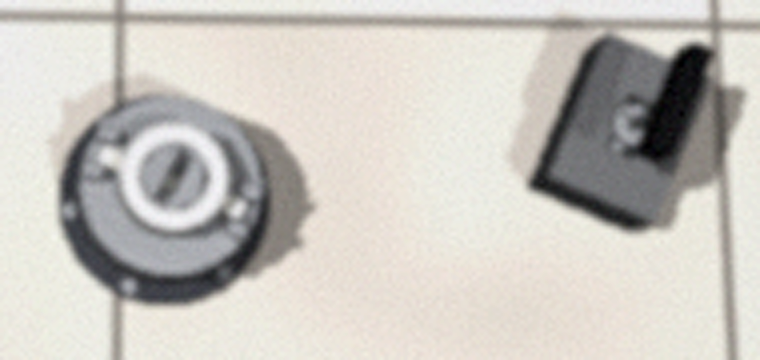

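View pics/b_s.png

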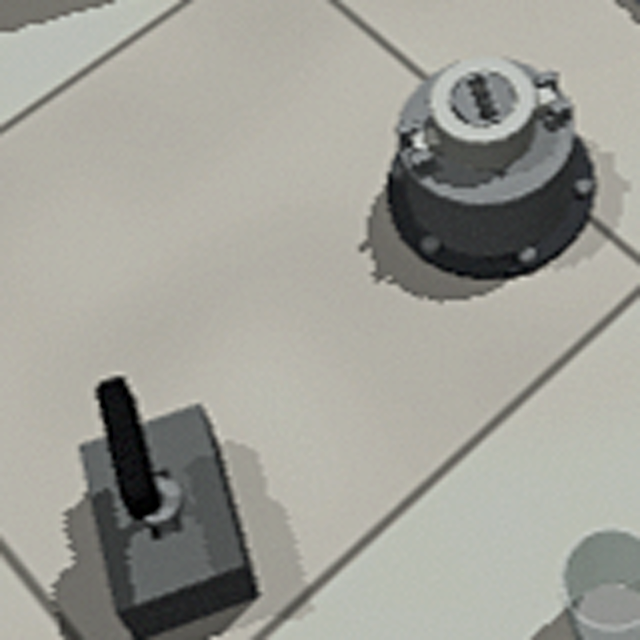

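The large grey tray measures about 160 mm per side and the small one 112 mm, so the large one at (204,216) is the tray. Next I'll fit the holder, puller and vessel with overlays.

```bash
cat > fit.py <<'E'
from h import *
from scipy.optimize import minimize
def box(x,y,yaw,z0,z1,lx,ly):
    P=np.array([[a*lx/2,b*ly/2] for a in(-1,1) for b in (-1,1)]); r=np.array([[np.cos(yaw),-np.sin(yaw)],[np.sin(yaw),np.cos(yaw)]])
    q=P@r.T+[x,y]; return np.array([[*p,z] for p in q for z in (z0,z1)])
def circ(x,y,z,r,n=60):
    a=np.linspace(0,2*np.pi,n,endpoint=False); return np.c_[x+r*np.cos(a),y+r*np.sin(a),np.full(n,z)]
def pix(c,P): return np.array([proj(c,p) for p in P])
def hull(c,P,shape,k=4):
    m=np.zeros((shape[0]*k,shape[1]*k),np.uint8)
    cv2.fillConvexPoly(m,cv2.convexHull(np.round(((pix(c,P)+.5)*k)).astype(np.int32)),255)
    return cv2.resize(m,(shape[1],shape[0]),interpolation=cv2.INTER_AREA)/255.
E
python3 - <<'E'
from fit import *
T=cam("top"); S=cam("scene")
print("campos",-T["R"].T@T["t"],-S["R"].T@S["t"])
gT=T["color"].astype(int).max(2); gS=S["color"].astype(int).max(2)
mT=np.zeros(gT.shape); mS=mT.copy()
mT[175:215,410:445]=gT[175:215,410:445]<32; mS[285:335,145:175]=gS[285:335,145:175]<32
print(mT.sum(),mS.sum())
def cost(p):
    P=box(p[0],p[1],p[2],.111,.139,.07,.016)
    return abs(hull(T,P,mT.shape)-mT).sum()+abs(hull(S,P,mT.shape)-mS).sum()
best=None
for yaw in (-.6,-.4,-.2):
    r=minimize(cost,[.55,-.26,yaw],method="Nelder-Mead",options=dict(initial_simplex=[[.55,-.26,yaw],[.565,-.26,yaw],[.55,-.245,yaw],[.55,-.26,yaw+.2]],xatol=1e-4,fatol=.1))
    print(r.x,r.fun)
    if best is None or r.fun<best.fun: best=r
p=best.x
for n,c,w in (("T",T,(260,160,450,260,4)),("S",S,(130,200,290,360,4))):
    im=cv2.resize(c["color"][:,:,::-1],None,fx=4,fy=4,interpolation=cv2.INTER_CUBIC); im=cv2.convertScaleAbs(im,alpha=1.6)
    def d(P,col): cv2.polylines(im,[np.round((pix(c,P)+.5)*4).astype(np.int32)],True,col,1)
    d(box(*p,.111,.139,.07,.016)[[0,2,6,4]],(0,0,255)); d(box(*p,.111,.139,.07,.016)[[1,3,7,5]],(0,0,255))
    d(box(*p,0,.05,.1,.07)[[1,3,7,5]],(255,0,0)); 
    V=(.509,.024)
    for z,r,col in ((0.07,.055,(0,255,0)),(.102,.032,(0,0,255)),(.102,.0195,(255,0,0))): d(circ(*V,z,r),col)
    cv2.imwrite(f"pics/c_{n}.png",im[w[1]*4:w[3]*4,w[0]*4:w[2]*4])
E
```

```text
campos [0.35138811 0.08748308 1.09306072] [ 0.95886723 -0.33940957  0.91482446]
249.0 312.0
[ 0.54950663 -0.26411525 -0.37487579] 182.35686274509803
[ 0.54889673 -0.2629778  -0.41661296] 182.6627450980392
[ 0.54964613 -0.26336214 -0.42900769] 180.8941176470588
```

View pics/c_T.png

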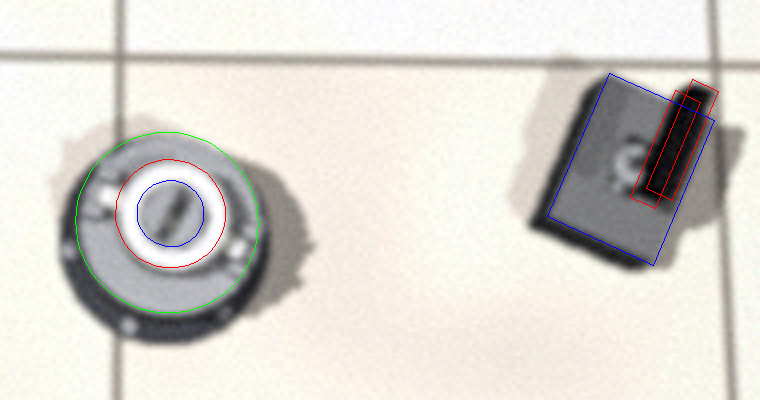

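View pics/c_S.png

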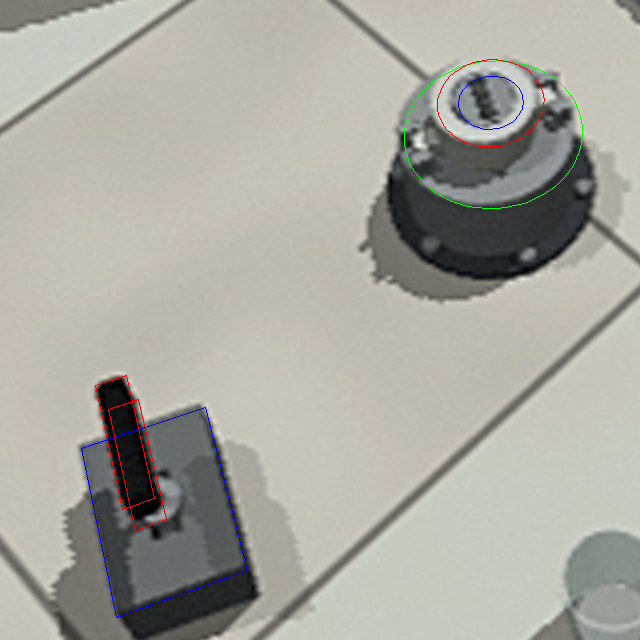

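Vessel and plug overlay fits at (0.509, 0.024). The handle is at about (0.548, -0.26), so I'll refine it from the wrist camera and work out the move there.

```bash
cat >> h.py <<'E'
from scipy.spatial.transform import Rotation as Ro
def Rt(rpy): return Ro.from_euler("xyz",rpy).as_matrix()
def need(x,y,z,yaw):
    o=sensors.get_obs(); R0=Rt(o["eef_rot"]); d=R0.T@(np.array([x,y,z])-o["ee_pos"])*100
    rv=Ro.from_matrix(R0.T@Rt([np.pi,0,yaw])).as_rotvec(degrees=True); print("shift cm",d.round(2),"rot deg",rv.round(2))
E
python3 - <<'E'
from h import *
o=sensors.get_obs(); R0=Rt(o["eef_rot"]); c=cam("wrist")
cp=-c["R"].T@c["t"]; print("cam in tool",R0.T@(cp-o["ee_pos"]),"axes", (c["R"]@R0).round(3))
need(.548,-.26,.27,2.72)
# predicted view of grip at target
Rw=Rt([np.pi,0,2.72]); Rc=(c["R"]@R0)@Rw.T; tt=R0.T@(cp-o["ee_pos"])
for P in ([.55,-.16,.26],[.50,-.26,.30],[.47,-.24,.28],[.60,-.27,.28]):
    cw=np.array(P)+Rw@tt; c2=dict(c,R=Rc,t=-Rc@cw); print(P,proj(c2,[.548,-.26,.139]),proj(c2,[.548,-.26,.05]))
E
```

```text
cam in tool [ 0.08314938 -0.00112175 -0.1795632 ] axes [[ 0.001  1.     0.   ]
 [-0.96   0.001 -0.28 ]
 [-0.28  -0.     0.96 ]]
shift cm [-60.65 -55.07  -6.45] rot deg [-0.01  0.   -1.16]
[0.55, -0.16, 0.26] [174.53505307 249.91956983] [196.21393204 219.61438429]
[0.5, -0.26, 0.3] [299.0383908  239.10429491] [295.04507072 213.54775131]
[0.47, -0.24, 0.28] [293.3483863  281.11361107] [290.37917557 246.83470753]
[0.6, -0.27, 0.28] [265.27994324 143.31424203] [268.00568611 135.20065405]
```

Run:
```python
from h import *
need(.52,.02,.26,2.70)
```

```text
shift cm [-46.15 -30.96  -5.46] rot deg [-0.01  0.   -0.01]
```

```bash
python3 -m creep '[-5,-3.5,-1,0,0,0,1,-10,-7,-3,0,0,0,1,-15,-10,-5,0,0,0,1,-20,-13.5,-5.5,0,0,0,1,-25,-17,-5.5,0,0,0,1,-30,-20,-5.5,0,0,0,1,-35,-23.5,-5.5,0,0,0,1,-40,-27,-5.5,0,0,0,1,-44,-30,-5.5,0,0,0,1,-46,-31,-5.5,0,0,0,1,-46,-31,-5.5,0,0,0,1,-46,-31,-5.5,0,0,0,1]'
python3 - <<'E'
from h import *
c=cam("wrist","d_w"); o=sensors.get_obs(); print(o["time_s"],o["ee_pos"],o["eef_rot"],o["force"])
E
```

```text
time_s: 1.9
ee_pos: [0.518, 0.0215, 0.2605]
eef_rot: [3.141, -0.0, 2.701]
force: [-0.3, 0.1, -0.2]
grip_width: 0.0942
1.95 [0.51802264 0.02157402 0.26058717] [3.14140306e+00 1.69489242e-05 2.70129374e+00] [ 8.44588635e-01  6.68883554e-01 -8.12420237e-04]
```

View pics/d_w.png

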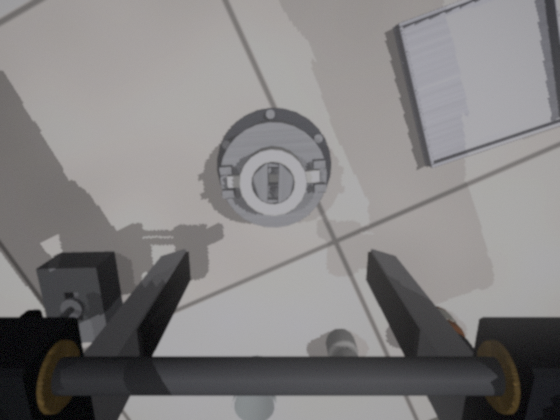

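The wrist view shows the plug top at about (273,181), the slot near-vertical at (273,182) and the ears at (228,183) and (317,176). I'll enlarge it and measure.

Run:
```python
from fit import *
c=cam("wrist"); np.savez("d_w.npz",**c)
g=c["color"].astype(int).max(2)
crop(c,208,100,338,230,5,"d_crop")
# white ring
m=(g>np.percentile(g[150:215,240:308],70)).astype(np.uint8); 
m2=np.zeros_like(m); m2[130:225,238:309]=m[130:225,238:309]
n,l,st,ce=cv2.connectedComponentsWithStats(m2); k=1+np.argmax(st[1:,4]); print(st[k],ce[k])
cnt=max(cv2.findContours((l==k).astype(np.uint8),cv2.RETR_EXTERNAL,cv2.CHAIN_APPROX_NONE)[0],key=len)
e=cv2.fitEllipse(cnt); print("ellipse",e,"world",plane(c,*e[0],.102))
print(g[160:206:3,255:292:2])
```

```text
[ 242  152   63   62 1247] [272.98476343 182.61267041]
ellipse ((272.7240905761719, 182.26637268066406), (60.48173141479492, 61.69678497314453), 95.87631225585938) world [0.50298696 0.02190715 0.102     ]
[[173 172 173 172 172 172 173 170 167 168 169 170 173 172 173 172 173 172
  172]
 [172 173 171 168 150 132 125 119 112 106 109 107 124 144 163 171 172 172
  172]
 [173 168 138 107 127 143 127 120 121 120 120 116 129 138 116 119 156 172
  173]
 [161 115 111 138 143 144 127 131 104  87  96 100 129 142 139 128 107 141
  169]
 [113 128 139 141 143 143 124 119  90  90  95 102 131 139 140 141 136 117
  137]
 [139 141 140 142 144 142 120 103 106 105 106 109 133 140 139 139 140 140
  132]
 [141 139 140 141 142 143 124 104 109 110 109 107 136 140 138 137 140 141
  137]
 [139 142 140 139 143 142 126 104 102 103 103 104 135 141 137 139 141 141
  138]
 [131 141 140 139 143 142 124  87  85  83  86  98 137 139 137 140 140 141
  131]
 [117 139 139 139 142 141 124 109  85  84  87  98 137 141 138 140 140 142
  124]
 [ 97 131 138 141 143 142 126 102  91  88  96 108 137 141 138 138 140 140
  114]
 [103 117 139 140 142 141 124 106  90  92 103 107 138 139 139 138 140 134
  132]
 [159 118 131 142 141 140 119 111  99  89  99 105 138 140 137 139 132 143
  168]
 [173 169 148 133 140 141 122 108 105 104 102 103 138 138 134 134 151 172
  173]
 [173 173 173 169 158 142 133 133 129 119 112 110 134 143 162 171 173 172
  172]
 [173 173 174 172 172 172 172 170 169 169 169 171 173 173 173 172 174 172
  173]]
```

View pics/d_crop.png

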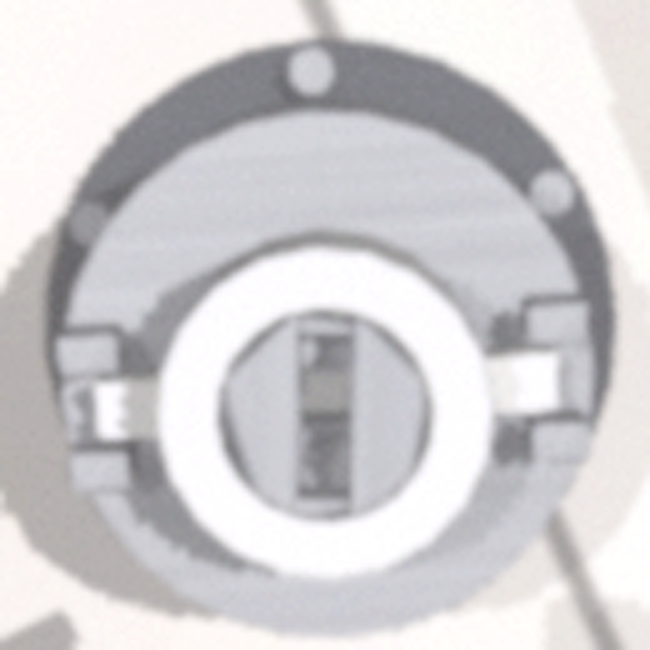

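Run:
```python
from fit import *
W=dict(np.load("d_w.npz")); T=cam("top"); S=cam("scene")
T["color"]=cv2.imread("pics/a_top.png")[:,:,::-1]; S["color"]=cv2.imread("pics/a_scene.png")[:,:,::-1]
# edge-based circle fit: maximise radial gradient along projected plug-top outer circle and insert circle
def score(c,p,z,r):
    g=cv2.GaussianBlur(c["color"].astype(np.float32).mean(2),(0,0),.7)
    def samp(rr):
        q=pix(c,circ(p[0],p[1],z,rr,180)).astype(np.float32); return cv2.remap(g,q[:,0].reshape(1,-1),q[:,1].reshape(1,-1),cv2.INTER_LINEAR)[0]
    return samp(r-.0025)-samp(r+.0025)
for n,c in (("W",W),("T",T),("S",S)):
    for nm,z,r,sg in (("head",.102,.032,1),("insert",.102,.0195,-1)):
        best=max(((np.clip(sg*score(c,(x,y),z,r),-50,50).mean(),x,y) for x in np.arange(.495,.518,.0005) for y in np.arange(.012,.034,.0005)))
        print(n,nm,best)
```

```text
W head (np.float32(42.096035), np.float64(0.5035000000000001), np.float64(0.021000000000000008))
W insert (np.float32(38.127464), np.float64(0.503), np.float64(0.02150000000000001))
T head (np.float32(41.102066), np.float64(0.5075000000000001), np.float64(0.021000000000000008))
T insert (np.float32(35.445766), np.float64(0.5065), np.float64(0.02150000000000001))
S head (np.float32(30.731321), np.float64(0.5045), np.float64(0.02200000000000001))
S insert (np.float32(32.821144), np.float64(0.504), np.float64(0.02200000000000001))
```

Run:
```python
from fit import *
W=dict(np.load("d_w.npz"))
s=10000 # px/m rectified, 40mm window
c0=np.array([.5031,.0213])
yy,xx=np.mgrid[0:400,0:400]; 
X=c0[0]+(xx-200)/s; Y=c0[1]+(yy-200)/s
P=np.stack([X,Y,np.full_like(X,.102)],-1).reshape(-1,3)
q=(P@W["R"].T+W["t"]); u=(W["fx"]*q[:,0]/q[:,2]+W["cx"]).reshape(400,400).astype(np.float32); v=(W["fy"]*q[:,1]/q[:,2]+W["cy"]).reshape(400,400).astype(np.float32)
im=cv2.remap(W["color"],u,v,cv2.INTER_CUBIC); g=cv2.GaussianBlur(im.mean(2).astype(np.float32),(0,0),4)
cv2.imwrite("pics/d_rect.png",cv2.convertScaleAbs(im[:,:,::-1],alpha=1.4))
res=[]
for a in np.radians(np.arange(-55,0,1)):
  for off in np.arange(-.003,.0031,.0003):
    ex=np.array([np.cos(a),np.sin(a)]); ey=np.array([-ex[1],ex[0]])
    t=np.linspace(-.013,.013,60)
    def line(h):
        p=np.outer(t,ex)+ey*(off+h); return cv2.remap(g,(p[:,0]*s+200).astype(np.float32).reshape(1,-1),(p[:,1]*s+200).astype(np.float32).reshape(1,-1),cv2.INTER_LINEAR)[0]
    L=line(-.006)-line(-.004); R_=line(.006)-line(.004)
    res.append((np.minimum(L,40).mean()+np.minimum(R_,40).mean(),np.degrees(a),off*1000))
res.sort(reverse=True); print(*res[:8],sep="\n")
need(.562,-.26,.28,2.72)
```

```text
(np.float32(53.396713), np.float64(-26.0), np.float64(0.29999999999999905))
(np.float32(53.384033), np.float64(-25.0), np.float64(0.29999999999999905))
(np.float32(52.74698), np.float64(-27.0), np.float64(0.29999999999999905))
(np.float32(52.686592), np.float64(-24.000000000000004), np.float64(0.29999999999999905))
(np.float32(51.871586), np.float64(-26.0), np.float64(0.599999999999999))
(np.float32(51.8499), np.float64(-25.0), np.float64(0.599999999999999))
(np.float32(51.493546), np.float64(-26.0), np.float64(-8.673617379884035e-16))
(np.float32(51.492317), np.float64(-28.0), np.float64(0.29999999999999905))
shift cm [-15.95 -23.57  -1.93] rot deg [ 0.01  0.02 -1.08]
```

View pics/d_rect.png

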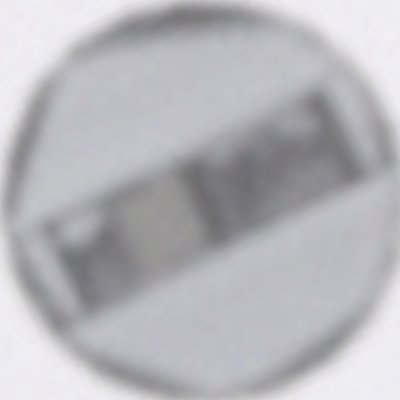

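The slot lies at -25.5° (tool yaw about 2.697). Now over the holder.

```bash
python3 -m creep '[-4,-6,-1,0,0,0,1,-8,-12,-2,0,0,-1,1,-12,-17.5,-2,0,0,-1,1,-15,-22,-2,0,0,-1,1,-16,-23.5,-2,0,0,-1,1,-16,-23.5,-2,0,0,-1,1]'
python3 - <<'E'
from h import *
c=cam("wrist","e_w"); np.savez("e_w.npz",**c)
o=sensors.get_obs(); print(o["time_s"],o["ee_pos"],o["eef_rot"],o["force"])
crop(c,180,60,380,240,4,"e_crop")
E
```

```text
time_s: 2.85
ee_pos: [0.5624, -0.2622, 0.2797]
eef_rot: [-3.142, -0.001, 2.715]
force: [-0.0, 0.5, 0.1]
grip_width: 0.0941
2.9 [ 0.56255176 -0.26072448  0.28002644] [ 3.14142744e+00 -6.53892312e-04  2.71638134e+00] [0.84767268 1.0787057  0.67285838]
```

View pics/e_crop.png

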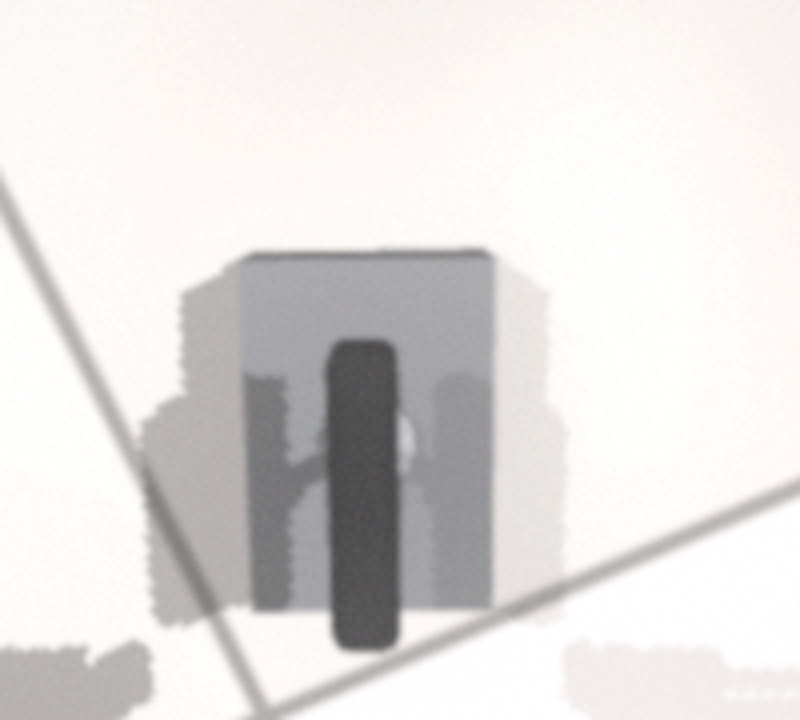

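The handle is clear at crop (365,495), i.e. image (271,184), and nearly vertical. I'll fit the box silhouette.

Run:
```python
from fit import *
W=dict(np.load("e_w.npz")); T=cam("top"); S=cam("scene")
T["color"]=cv2.imread("pics/a_top.png")[:,:,::-1]; S["color"]=cv2.imread("pics/a_scene.png")[:,:,::-1]
def fit(items,label):
    def cost(p):
        P=box(p[0],p[1],p[2],.111,.139,.07,.016); return sum(abs(hull(c,P,m.shape)-m).sum() for c,m in items)
    best=None
    for x0 in ((.55,-.26,-.42),(.545,-.257,-.38)):
        sx=[list(x0)]+[[x0[j]+(d if i==j else 0) for j in range(3)] for i,d in enumerate((.01,.01,.15))]
        r=minimize(cost,x0,method="Nelder-Mead",options=dict(initial_simplex=sx,xatol=1e-4,fatol=.1))
        if best is None or r.fun<best.fun: best=r
    print(label,best.x,best.fun,[m.sum() for _,m in items])
def mk(c,r,th):
    g=c["color"].astype(int).max(2); m=np.zeros(g.shape); m[r[1]:r[3],r[0]:r[2]]=g[r[1]:r[3],r[0]:r[2]]<th; 
    n,l,st,_=cv2.connectedComponentsWithStats(m.astype(np.uint8)); k=1+np.argmax(st[1:,4]); return (l==k).astype(float)
for th in (55,65,75): fit([(W,mk(W,(250,135,295,230),th))],f"W{th}")
for th in (32,40,48): fit([(T,mk(T,(415,175,445,215),th))],f"T{th}")
for th in (32,40): fit([(S,mk(S,(145,285,175,335),th))],f"S{th}")
g=W["color"].astype(int).max(2); print(g[170,255:290:2],T["color"].max(2)[195,415:440])
```

```text
W55 [ 0.55225412 -0.26648038 -0.441642  ] 979.3607843137255 [np.float64(465.0)]
W65 [ 0.54576034 -0.2636426  -0.4298133 ] 263.0274509803922 [np.float64(1196.0)]
W75 [ 0.54677117 -0.2639419  -0.40823916] 188.41176470588232 [np.float64(1286.0)]
T32 [ 0.54978907 -0.26419724 -0.47641501] 77.70588235294117 [np.float64(252.0)]
T40 [ 0.54930679 -0.26389878 -0.44826615] 67.51764705882353 [np.float64(275.0)]
T48 [ 0.54747365 -0.26345683 -0.42152875] 59.51764705882353 [np.float64(303.0)]
S32 [ 0.545997   -0.26280784 -0.37431324] 68.70980392156864 [np.float64(297.0)]
S40 [ 0.54829588 -0.26358312 -0.36888991] 87.76470588235294 [np.float64(333.0)]
[111 111  94  76  53  52  53  52  51  51  54  52  97 138 122 104 110 101] [70 60 50 50 52 53 58 56 43 27 10  6 17 15 13 15 13 14 28 44 60 77 86 76
 63]
```

Handle centre is (0.547, -0.2636), yaw about -0.415. All three cameras agree within 2 mm.

Run:
```python
from h import *
need(.547,-.2636,.106,np.pi-.415); print(sensors.get_obs()["ee_pos"])
```

```text
shift cm [ 1.27 -1.02 17.46] rot deg [ 0.01  0.01 -0.48]
[ 0.56273347 -0.25947679  0.28061193]
```

```bash
python3 -m creep '[1.25,-1,4,0,0,-0.5,1,1.25,-1,9,0,0,-0.5,1,1.25,-1,13,0,0,-0.5,1,1.25,-1,16,0,0,-0.5,1,1.25,-1,17.4,0,0,-0.5,1,1.25,-1,17.4,0,0,-0.5,1]' 40
python3 - <<'E'
from h import *
c=cam("wrist","f_w"); o=sensors.get_obs(); print(o["time_s"],o["ee_pos"],o["eef_rot"],o["force"])
crop(c,130,150,410,360,3,"f_w")
E
```

```text
time_s: 3.75
ee_pos: [0.5472, -0.2639, 0.1066]
eef_rot: [3.142, -0.0, 2.727]
force: [0.5, -0.1, 0.4]
grip_width: 0.0942
3.8 [ 0.54756516 -0.26424104  0.10749021] [-3.14150405e+00  1.08422791e-03  2.72663393e+00] [0.60878281 0.55290108 0.56147931]
```

View pics/f_w.png

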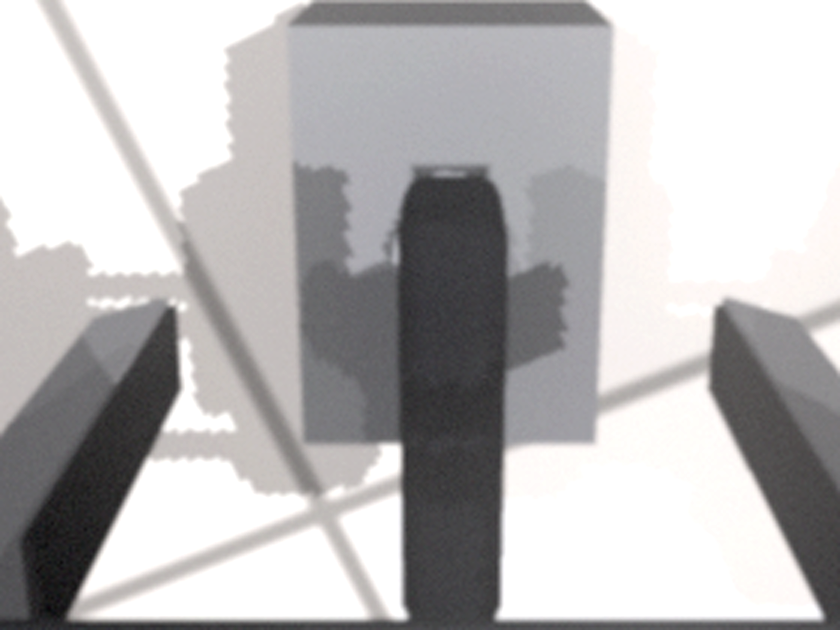

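The handle is centred between the fingers, at crop (450,400) with the fingers at x=175 and x=715. Closing now.

```bash
python3 -m creep '[0,0,0,0,0,0,-1,0,0,0,0,0,0,-1,0,0,0,0,0,0,-1,0,0,0,0,0,0,-1,0,0,0,0,0,0,-1,0,0,0,0,0,0,-1]' 40
python3 - <<'E'
from h import *
o=sensors.get_obs(); print(o["time_s"],o["ee_pos"],o["eef_rot"],o["force"],o["moment"])
E
```

```text
time_s: 4.55
ee_pos: [0.5471, -0.2645, 0.1064]
eef_rot: [-3.142, -0.0, 2.726]
force: [-0.2, 1.3, 0.3]
grip_width: 0.0375
4.55 [ 0.54708423 -0.26454393  0.10640086] [-3.14156334e+00 -1.05013346e-04  2.72599169e+00] [-0.23215836  1.29275644  0.26139651] [0.04909127 0.09146263 0.00292665]
```

```bash
python3 -m creep '[0,0,0,0,0,0,-1,0,0,0,0,0,0,-1,0,0,0,0,0,0,-1,0,0,0,0,0,0,-1]' 40
python3 - <<'E'
from h import *
o=sensors.get_obs(); print(o["time_s"],o["ee_pos"],o["eef_rot"],o["force"],o["moment"])
c=cam("wrist","g_w");crop(c,130,150,410,360,3,"g_w")
E
```

```text
time_s: 5.05
ee_pos: [0.547, -0.2645, 0.1064]
eef_rot: [3.142, -0.0, 2.726]
force: [-0.0, -0.3, -2.2]
grip_width: 0.0158
5.05 [ 0.54703962 -0.26453386  0.10636145] [ 3.14157148e+00 -1.75919649e-04  2.72594659e+00] [-0.02233211 -0.31831581 -2.16073172] [-0.0177241  -0.01653665  0.03082473]
```

View pics/g_w.png

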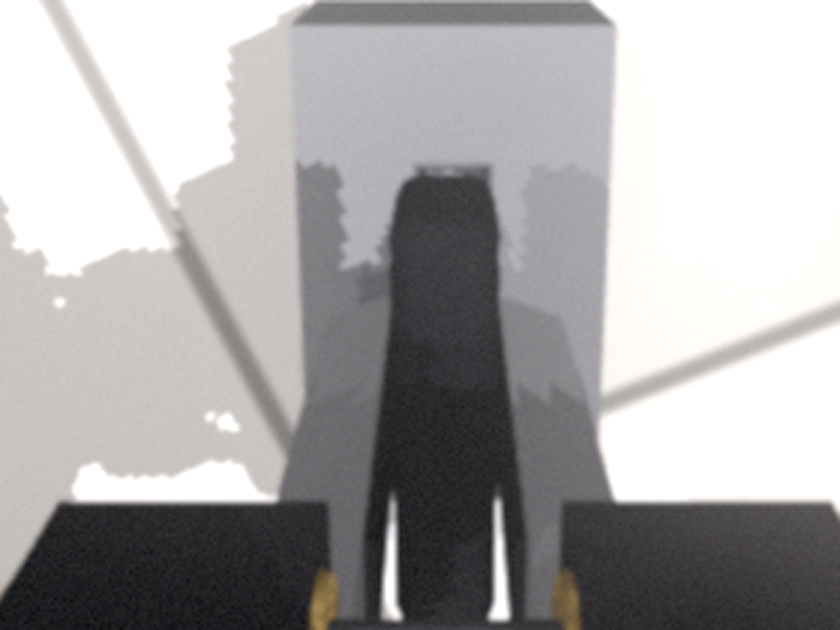

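Gripped at 15.8 mm, carrying about 2 N, which is the puller's weight. Lifting straight out.

```bash
python3 -m creep '[0,0,-1,0,0,0,-1,0,0,-2.5,0,0,0,-1,0,0,-4.5,0,0,0,-1,0,0,-7,0,0,0,-1,0,0,-10,0,0,0,-1,0,0,-12,0,0,0,-1,0,0,-12,0,0,0,-1]' 40
python3 - <<'E'
from h import *
o=sensors.get_obs(); print(o["time_s"],o["ee_pos"],o["eef_rot"],o["force"],o["moment"])
S=cam("scene","h_s"); T=cam("top","h_t"); np.savez("h_s.npz",**S); np.savez("h_t.npz",**T)
p=o["ee_pos"]; 
for c in (S,T): print([proj(c,p+[0,0,d]).round(1) for d in (.019,-.056,-.084)])
u,v=map(int,proj(S,p)); crop(S,u-60,v-50,u+60,v+60,6,"h_sc")
u,v=map(int,proj(T,p)); crop(T,u-50,v-40,u+50,v+40,7,"h_tc")
need(.505,.0215,.226,2.697)
E
```

```text
time_s: 5.98
ee_pos: [0.5476, -0.2648, 0.2288]
eef_rot: [-3.141, 0.004, 2.726]
force: [-0.5, 0.5, -2.9]
grip_width: 0.0159
5.975 [ 0.54759637 -0.2648017   0.22878961] [-3.14122914  0.00372426  2.72601644] [-0.45887098  0.54530122 -2.94120496] [-0.00972244  0.04991139 -0.01393148]
[array([145.2, 284.3]), array([155.3, 302.2]), array([158.7, 308.2])]
[array([450.2, 184.6]), array([436.3, 192.2]), array([431.7, 194.7])]
shift cm [1.538e+01 2.447e+01 2.000e-02] rot deg [ 0.   -0.02  1.66]
```

View pics/h_sc.png

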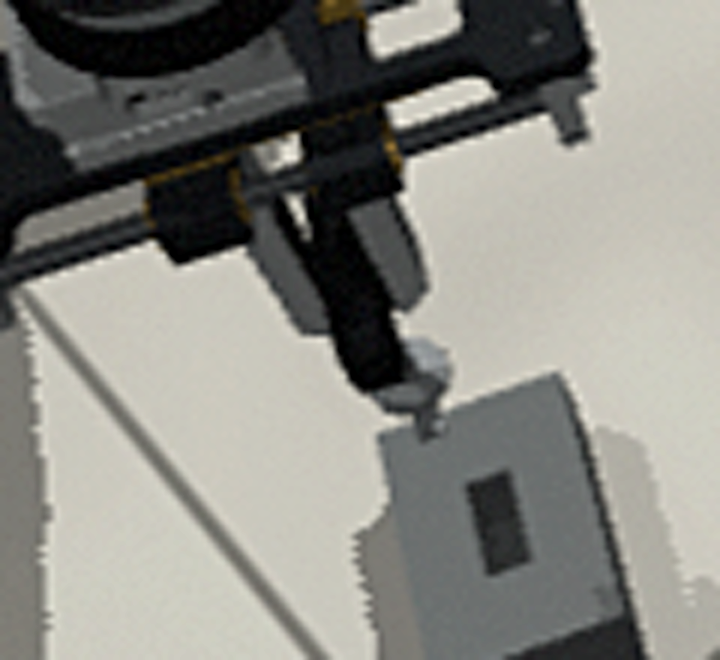

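View pics/h_tc.png

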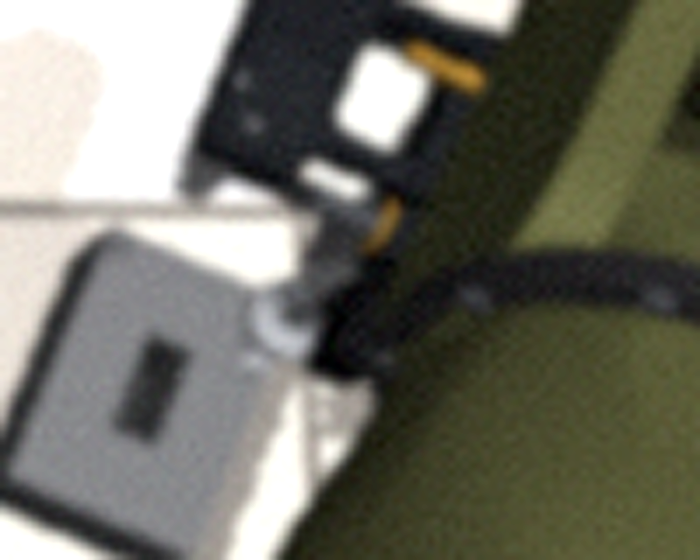

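The puller is out and upright, with the collar where predicted within about 1.5 px. Moving over the plug.

```bash
python3 -m creep '[2,3.5,0,0,0,0,-1,5,8,0,0,0,0.8,-1,8,12.5,0,0,0,1.6,-1,11,17.5,0,0,0,1.6,-1,14,22,0,0,0,1.6,-1,15.4,24.5,0,0,0,1.6,-1,15.4,24.5,1,0,0,1.6,-1,15.4,24.5,2,0,0,1.6,-1,15.4,24.5,2.5,0,0,1.6,-1,15.4,24.5,2.5,0,0,1.6,-1]' 40
python3 - <<'E'
from h import *
S=cam("scene","i_s"); T=cam("top","i_t"); W=cam("wrist","i_w"); np.savez("i_s.npz",**S); np.savez("i_t.npz",**T);np.savez("i_w.npz",**W)
o=sensors.get_obs(); print(o["time_s"],o["ee_pos"],o["eef_rot"],o["force"],o["moment"])
p=o["ee_pos"]; 
u,v=map(int,proj(S,p)); print("S0",u-50,v-20);crop(S,u-50,v-20,u+50,v+60,7,"i_sc")
u,v=map(int,proj(T,p)); print("T0",u-50,v-40);crop(T,u-50,v-40,u+50,v+40,7,"i_tc")
crop(W,180,100,380,250,4,"i_wc")
E
```

```text
time_s: 7.32
ee_pos: [0.505, 0.0211, 0.2009]
eef_rot: [-3.141, -0.001, 2.697]
force: [-0.2, 0.4, -2.6]
grip_width: 0.0159
7.475 [0.50529812 0.02143677 0.20168528] [3.14145400e+00 3.86276198e-04 2.69751044e+00] [ 0.21977163 -0.14764858 -2.03641036] [-0.02490052 -0.02937881  0.021694  ]
S0 197 178
T0 256 167
```

View pics/i_sc.png

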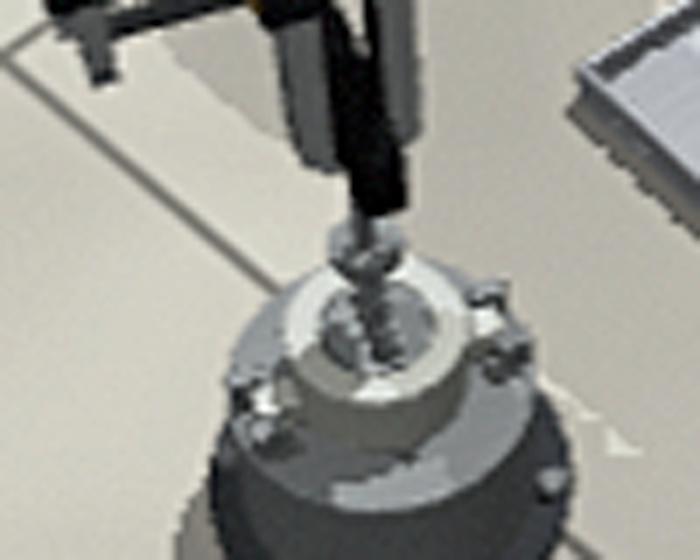

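View pics/i_tc.png

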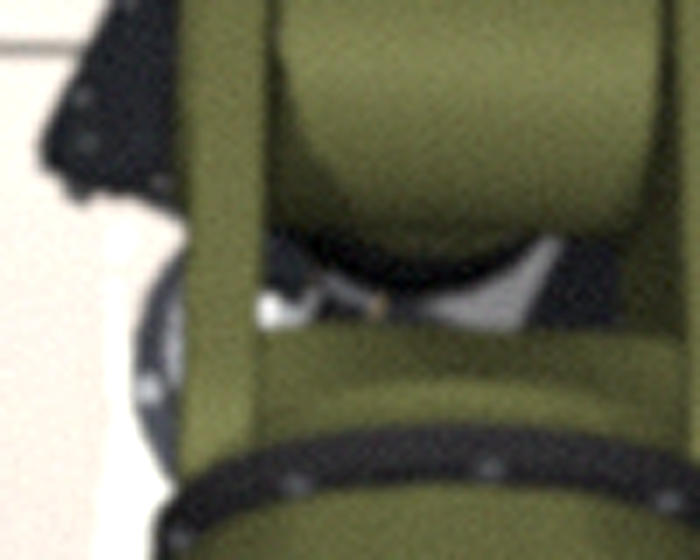

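View pics/i_wc.png

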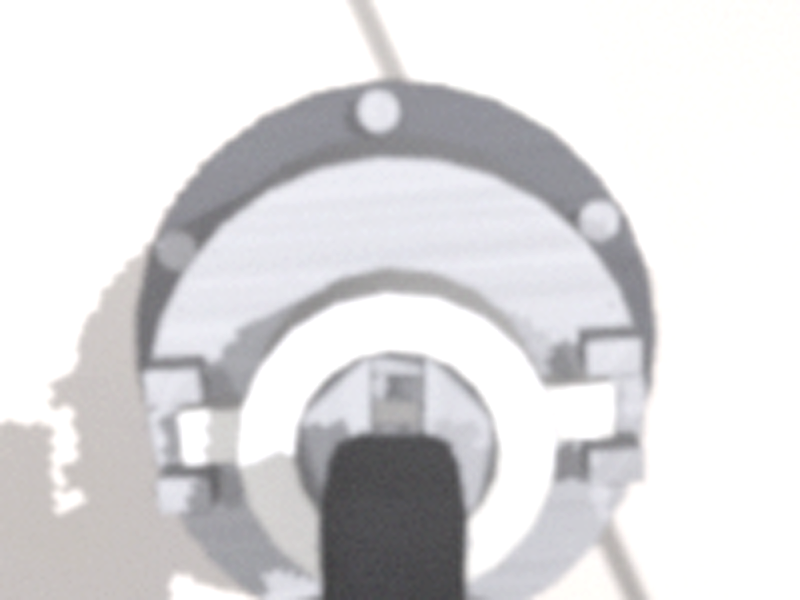

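In the wrist view the handle is at crop x=394 and the slot at x=397, so they're nearly aligned across. I'll check along the slot using a scene-camera model overlay.

Run:
```python
from fit import *
S=dict(np.load("i_s.npz")); W=dict(np.load("i_w.npz"))
p=np.array([.5052,.0213,.2015]); yaw=2.697; ex=np.array([np.cos(yaw),np.sin(yaw),0])
k=8; u0,v0,u1,v1=232,205,278,245
im0=cv2.convertScaleAbs(cv2.resize(S["color"][v0:v1,u0:u1,::-1],None,fx=k,fy=k,interpolation=cv2.INTER_CUBIC),alpha=1.6)
out=[im0]
for dx in (0.,):
    im=im0.copy(); q=p+ex*dx; gz=q[2]+.019
    def d(P,col): cv2.polylines(im,[np.round((pix(S,P)+.5-[u0,v0])*k).astype(np.int32)],True,col,1)
    d(circ(q[0],q[1],gz-.075,.013),(0,0,255)); d(circ(q[0],q[1],gz-.103,.0025),(0,0,255))
    b=box(q[0],q[1],yaw,gz-.092,gz-.086,.028,.008); d(b[[0,2,6,4]],(0,255,0)); d(b[[1,3,7,5]],(0,255,0))
    d(circ(.505,.0215,.102,.0195),(255,0,0)); d(circ(.505,.0215,.102,.032),(255,0,0))
    out.append(im)
cv2.imwrite("pics/j.png",np.hstack(out)); 
g=W["color"].astype(int).max(2); print(g[190,270:298]); print(g[196,270:298]); print(g[201,270:298]);print(g[215,255:305]);print(g[240,255:305])
```

```text
[136 144 140 140 145 145 145 140 138 132 129 125 120 116 111 113 132 144
 141 143 152 161 171 180 186 189 191 190]
[159 155 144 140 147 143 129 107  94  99 103 109 110 112 111 116 139 154
 158 157 155 154 151 145 136 122 110 118]
[157 153 135 119 117 121 118 118 118 117 118 120 117 117 113 113 138 154
 157 155 156 154 153 154 155 156 156 153]
[ 84  90  96 104 109 108  98  74  60  55  52  53  52  53  54  51  54  54
  52  54  52  51  53  52  55  53  56  56  54  55  56  58  57  57  56  55
  57  60  72 106 131 141 141 139 141 135 126 111 111 144]
[136 139 140 136 115  78  54  48  47  51  50  50  53  53  53  55  53  54
  53  50  55  52  52  54  53  54  52  51  54  50  51  51  53  51  52  51
  51  50  55  53  74 122 159 175 176 176 175 174 171 162]
```

View pics/j.png

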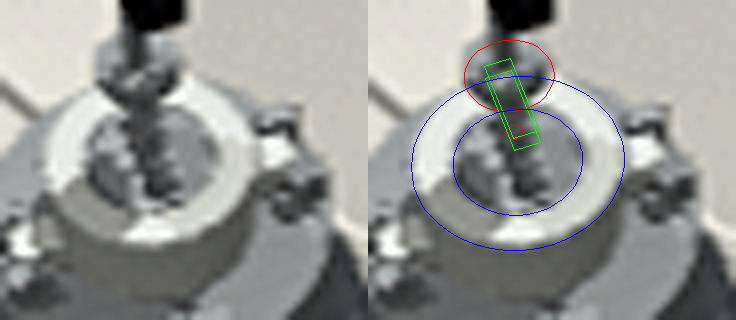

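Across-slot offset is about +0.8 mm and along-slot about 0. I'll shift by that and lower until the pilot pin enters, then check forces.

```bash
python3 -m creep '[0,0.08,0.5,0,0,0,-1,0,0.08,1,0,0,0,-1,0,0.08,1.5,0,0,0,-1,0,0.08,1.8,0,0,0,-1,0,0.08,2.1,0,0,0,-1,0,0.08,2.1,0,0,0,-1]' 40
python3 - <<'E'
from h import *
W=cam("wrist","k_w"); S=cam("scene"); crop(S,220,190,280,250,8,"k_sc")
o=sensors.get_obs(); R0=Rt(o["eef_rot"]); print(o["time_s"],o["ee_pos"],o["eef_rot"],o["force"],"tool F",(R0.T@o["force"]).round(2),"tool M",(R0.T@o["moment"]).round(3))
E
```

```text
time_s: 8.22
ee_pos: [0.5054, 0.0225, 0.1803]
eef_rot: [-3.141, -0.0, 2.698]
force: [-0.1, -0.2, -2.2]
grip_width: 0.0159
8.325 [0.50553381 0.02249952 0.1805542 ] [3.14152960e+00 1.90589762e-04 2.69806647e+00] [-0.33478468  0.21736043 -2.15220811] tool F [0.4  0.05 2.15] tool M [-0.035  0.017 -0.063]
```

View pics/k_sc.png

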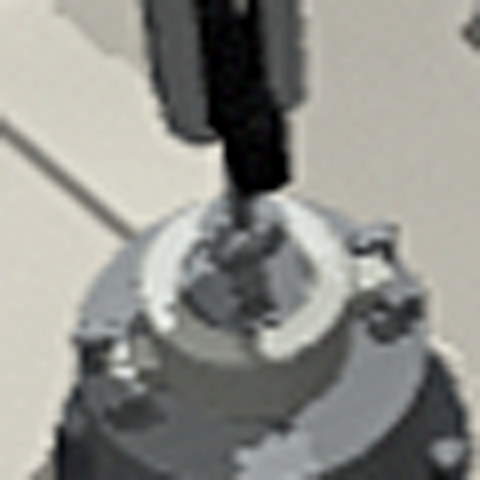

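No contact force, so the pin tip is inside the slot. The bar should reach the plug top at TCP z of about 0.175, so I'll step gently.

```bash
python3 -m creep '[0,0,0.3,0,0,0,-1,0,0,0.5,0,0,0,-1,0,0,0.6,0,0,0,-1,0,0,0.65,0,0,0,-1,0,0,0.65,0,0,0,-1]' 40
cat > st.py <<'E'
from h import *
o=sensors.get_obs(); R0=Rt(o["eef_rot"]); print(o["time_s"],o["ee_pos"].round(4),o["eef_rot"].round(4),"tool F",(R0.T@o["force"]).round(2),"tool M",(R0.T@o["moment"]).round(3),"q6",o["qpos"][5].round(3))
E
python3 st.py
```

```text
time_s: 8.95
ee_pos: [0.5055, 0.0225, 0.1739]
eef_rot: [3.142, -0.0, 2.698]
force: [-0.6, -0.5, -1.8]
grip_width: 0.0157
8.95 [0.5055 0.0225 0.1739] [ 3.1416 -0.      2.6981] tool F [ 0.36 -0.71  1.81] tool M [-0.021 -0.003 -0.014] q6 -1.155
```

```bash
python3 -m creep '[0,0,0.1,0,0,0,-1,0,0,0.2,0,0,0,-1,0,0,0.25,0,0,0,-1,0,0,0.25,0,0,0,-1]' 40; python3 st.py
```

```text
time_s: 9.45
ee_pos: [0.5055, 0.0225, 0.1714]
eef_rot: [-3.142, -0.0, 2.698]
force: [1.3, 0.5, -1.5]
grip_width: 0.0158
9.45 [0.5055 0.0225 0.1714] [-3.1416 -0.      2.698 ] tool F [-0.96  1.05  1.47] tool M [ 0.005 -0.031  0.035] q6 -1.155
```

```bash
python3 -m creep '[0,0,0.2,0,0,0,-1,0,0,0.4,0,0,0,-1,0,0,0.55,0,0,0,-1,0,0,0.65,0,0,0,-1,0,0,0.7,0,0,0,-1,0,0,0.7,0,0,0,-1]' 40; python3 st.py
```

```text
time_s: 10.2
ee_pos: [0.5055, 0.0225, 0.1645]
eef_rot: [-3.142, 0.0, 2.698]
force: [0.5, -0.4, -1.8]
grip_width: 0.0157
10.2 [0.5055 0.0225 0.1645] [-3.1416  0.      2.698 ] tool F [-0.65 -0.14  1.82] tool M [ 0.12   0.03  -0.007] q6 -1.155
```

```bash
python3 -m creep '[0,0,0.1,0,0,0,-1,0,0,0.2,0,0,0,-1,0,0,0.25,0,0,0,-1,0,0,0.3,0,0,0,-1,0,0,0.3,0,0,0,-1]' 40; python3 st.py
```

```text
time_s: 10.82
ee_pos: [0.5055, 0.0225, 0.1614]
eef_rot: [-3.142, -0.0, 2.698]
force: [0.9, -0.7, -2.0]
grip_width: 0.0156
10.825 [0.5055 0.0225 0.1614] [-3.1416 -0.      2.6981] tool F [-1.14 -0.25  2.04] tool M [ 0.12   0.012 -0.059] q6 -1.155
```

```bash
python3 -m creep '[0,0,0.05,0,0,0,-1,0,0,0.1,0,0,0,-1,0,0,0.1,0,0,0,-1]' 40; python3 st.py
```

```text
time_s: 11.2
ee_pos: [0.5056, 0.0225, 0.1606]
eef_rot: [3.141, 0.0, 2.698]
force: [-1.6, -1.3, 0.5]
grip_width: 0.0157
11.2 [0.5056 0.0225 0.1606] [3.1415e+00 3.0000e-04 2.6980e+00] tool F [ 0.87 -1.83 -0.51] tool M [0.206 0.067 0.014] q6 -1.155
```

The foot has landed at TCP z 0.1606 with about 2.5 N of push, just where expected. Now turning clockwise (tool +rz), following the thread down at 0.06 mm/deg.

```bash
python3 -m creep '[0,0,0.02,0,0,5,-1,0,0,0.05,0,0,10,-1,0,0,0.08,0,0,15,-1,0,0,0.08,0,0,15,-1]' 40; python3 st.py
```

```text
time_s: 11.7
ee_pos: [0.5055, 0.0225, 0.1596]
eef_rot: [3.142, 0.0, 2.437]
force: [-0.4, -0.8, -0.1]
grip_width: 0.0159
11.7 [0.5055 0.0225 0.1596] [3.1416 0.     2.4368] tool F [-0.22 -0.87  0.1 ] tool M [ 0.14  -0.042 -0.021] q6 -0.894
```

```bash
python3 -m creep '[0,0,0.03,0,0,6,-1,0,0,0.06,0,0,12,-1,0,0,0.1,0,0,18,-1,0,0,0.13,0,0,24,-1,0,0,0.16,0,0,29,-1,0,0,0.16,0,0,29,-1]' 40; python3 st.py
```

```text
time_s: 12.45
ee_pos: [0.5056, 0.0225, 0.1583]
eef_rot: [3.141, 0.0, 1.932]
force: [-0.1, 0.4, 0.1]
grip_width: 0.0154
12.45 [0.5056 0.0225 0.1583] [3.1411e+00 1.0000e-04 1.9324e+00] tool F [ 0.41  0.08 -0.09] tool M [ 0.053  0.017 -0.034] q6 -0.39
```

```bash
python3 -m creep '[0,0,0.03,0,0,6,-1,0,0,0.05,0,0,11,-1,0,0,0.06,0,0,16,-1,0,0,0.06,0,0,16,-1]' 40; python3 st.py
```

```text
time_s: 12.95
ee_pos: [0.506, 0.0225, 0.1582]
eef_rot: [3.14, 0.0, 1.653]
force: [-0.8, 0.1, 6.1]
grip_width: 0.016
12.95 [0.506  0.0225 0.1582] [3.1398e+00 1.0000e-04 1.6533e+00] tool F [ 0.21 -0.73 -6.12] tool M [ 0.078 -0.08   0.013] q6 -0.11
```

The collar is on the plug, pushing about 8 N. I'll ease off slightly and turn on in small steps to the stop.

```bash
python3 -m creep '[0,0,-0.03,0,0,3,-1,0,0,-0.03,0,0,6,-1,0,0,-0.03,0,0,8,-1,0,0,-0.03,0,0,8,-1]' 40; python3 st.py
```

```text
time_s: 13.45
ee_pos: [0.5058, 0.0225, 0.1582]
eef_rot: [3.14, -0.0, 1.513]
force: [-0.1, -0.2, 5.5]
grip_width: 0.0157
13.45 [0.5058 0.0225 0.1582] [ 3.1405e+00 -1.0000e-04  1.5128e+00] tool F [-0.2  -0.05 -5.47] tool M [ 0.053 -0.056 -0.006] q6 0.03
```

```bash
python3 -m creep '[0,0,-0.02,0,0,1.5,-1,0,0,-0.02,0,0,3,-1,0,0,-0.02,0,0,3,-1]' 40; python3 st.py
```

```text
time_s: 13.82
ee_pos: [0.5057, 0.0225, 0.1582]
eef_rot: [3.141, -0.0, 1.459]
force: [0.8, -0.8, 4.9]
grip_width: 0.0157
13.825 [0.5057 0.0225 0.1582] [ 3.1409 -0.      1.4586] tool F [-0.71  0.93 -4.91] tool M [-0.011 -0.076  0.012] q6 0.084
```

```bash
python3 -m creep '[0,0,-0.02,0,0,1.5,-1,0,0,-0.02,0,0,3,-1,0,0,-0.02,0,0,3,-1]' 40; python3 st.py
```

```text
time_s: 14.2
ee_pos: [0.5055, 0.0225, 0.1582]
eef_rot: [3.141, -0.0, 1.406]
force: [-0.3, -0.5, 4.9]
grip_width: 0.0156
14.2 [0.5055 0.0225 0.1582] [ 3.1414e+00 -1.0000e-04  1.4060e+00] tool F [-0.52 -0.18 -4.93] tool M [-0.    -0.073  0.05 ] q6 0.137
```

```bash
python3 -m creep '[0,0,-0.02,0,0,1,-1,0,0,-0.02,0,0,2,-1,0,0,-0.02,0,0,2,-1]' 40; python3 st.py
```

```text
time_s: 14.58
ee_pos: [0.5054, 0.0225, 0.1582]
eef_rot: [-3.141, 0.0, 1.371]
force: [0.4, -0.3, 2.8]
grip_width: 0.0155
14.575 [0.5054 0.0225 0.1582] [-3.1414  0.      1.3712] tool F [-0.17  0.49 -2.8 ] tool M [-0.06  -0.016 -0.018] q6 0.172
```

```bash
python3 -m creep '[0,0,0,0,0,1,-1,0,0,0,0,0,2,-1,0,0,0,0,0,2,-1]' 40; python3 st.py
```

```text
time_s: 14.95
ee_pos: [0.5054, 0.0225, 0.1582]
eef_rot: [-3.141, 0.0, 1.336]
force: [0.9, -1.3, 2.7]
grip_width: 0.0157
14.95 [0.5054 0.0225 0.1582] [-3.1414e+00  1.0000e-04  1.3364e+00] tool F [-1.06  1.22 -2.67] tool M [-0.18  -0.165 -0.064] q6 0.207
```

```bash
python3 -m creep '[0,0,0,0,0,1,-1,0,0,0,0,0,2,-1,0,0,0,0,0,2,-1]' 40; python3 st.py
python3 - <<'E'
from h import *
W=cam("wrist");crop(W,130,60,410,270,3,"l_w"); S=cam("scene"); crop(S,210,180,290,260,7,"l_s")
E
```

```text
time_s: 15.32
ee_pos: [0.5054, 0.0225, 0.1583]
eef_rot: [-3.141, 0.0, 1.301]
force: [0.3, -0.7, 1.2]
grip_width: 0.0156
15.325 [0.5054 0.0225 0.1583] [-3.1414e+00  1.0000e-04  1.3014e+00] tool F [-0.64  0.5  -1.2 ] tool M [-0.24  -0.219 -0.11 ] q6 0.241
```

View pics/l_w.png

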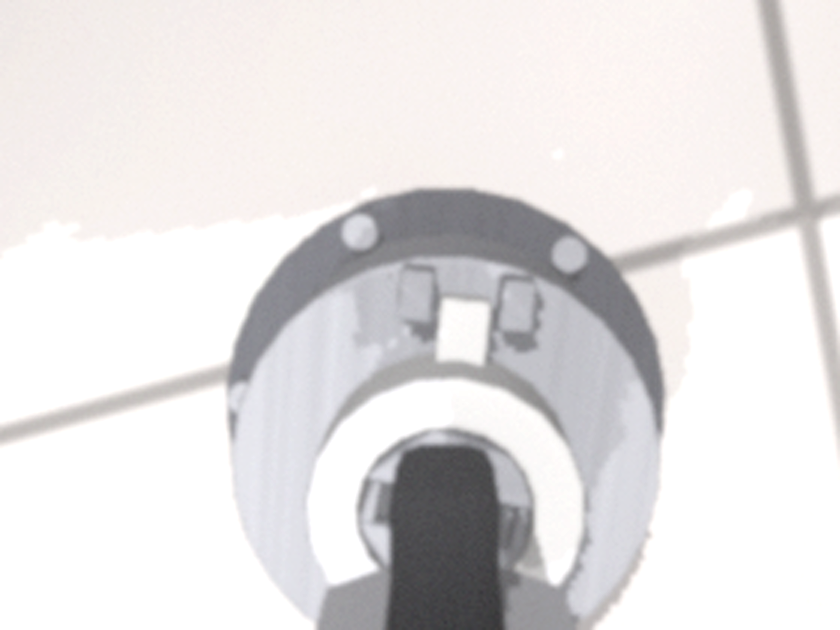

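View pics/l_s.png

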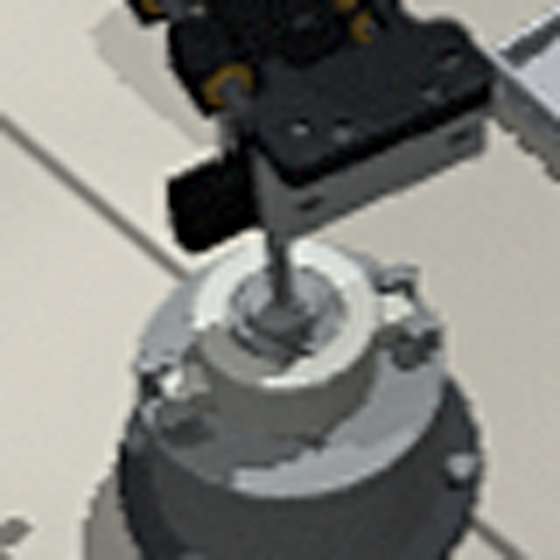

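```bash
python3 -m creep '[0,0,0,0,0,1,-1,0,0,0,0,0,2,-1,0,0,0,0,0,2,-1]' 40; python3 st.py
```

```text
time_s: 15.8
ee_pos: [0.5054, 0.0225, 0.1583]
eef_rot: [-3.141, 0.0, 1.266]
force: [-0.1, -0.1, 0.0]
grip_width: 0.0156
15.8 [0.5054 0.0225 0.1583] [-3.1412  0.      1.2665] tool F [-0.09 -0.06 -0.02] tool M [-0.011 -0.127 -0.099] q6 0.276
```

Run:
```python
from h import *
W=cam("wrist");crop(W,200,110,350,250,5,"m_w"); np.savez("m_w.npz",**W)
g=W["color"].astype(int).max(2)
for r in (215,222,230,238,245): 
    row=g[r,250:310]; d=np.where(row<75)[0]; print(r,d.min()+250,d.max()+250)
```

```text
215 263 293
222 261 294
230 260 296
238 261 300
245 261 295
```

View pics/m_w.png

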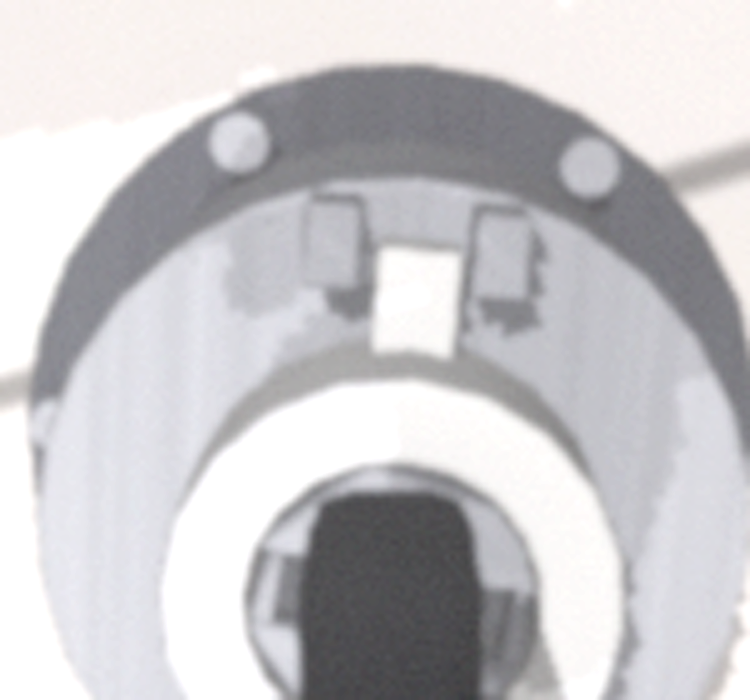

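The ear is now turning slightly with the puller within its gap between the blocks, which suggests the stop is reached. I'll take another small step to see whether the torque builds.

```bash
python3 -m creep '[0,0,0,0,0,1,-1,0,0,0,0,0,2,-1,0,0,0,0,0,2,-1]' 40; python3 st.py
python3 - <<'E'
from h import *
W=cam("wrist");crop(W,200,110,350,250,5,"n_w"); np.savez("n_w.npz",**W)
E
```

```text
time_s: 16.23
ee_pos: [0.5054, 0.0225, 0.1583]
eef_rot: [-3.141, 0.0, 1.232]
force: [-0.4, -0.4, -0.3]
grip_width: 0.0155
16.225 [0.5054 0.0225 0.1583] [-3.1414  0.      1.2316] tool F [-0.54 -0.26  0.29] tool M [-0.003 -0.142 -0.142] q6 0.311
```

View pics/n_w.png

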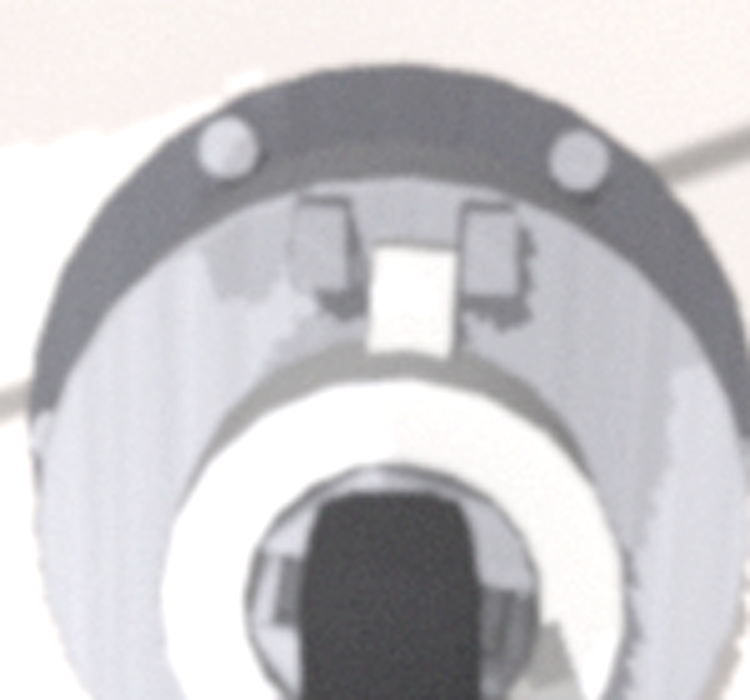

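Between the last two pictures the slot stayed fixed relative to the tool while the blocks moved. So the puller is on its stop and the plug turns with it in its ear gap (M ≈ 0.14 Nm, collar on the plug). Now drawing straight up, slowly.

```bash
python3 -m creep '[0,0,-0.05,0,0,0,-1,0,0,-0.1,0,0,0,-1,0,0,-0.15,0,0,0,-1,0,0,-0.2,0,0,0,-1]' 55; python3 st.py
```

```text
time_s: 16.77
ee_pos: [0.5053, 0.0225, 0.16]
eef_rot: [-3.141, 0.0, 1.232]
force: [1.8, -1.4, -11.6]
grip_width: 0.0154
16.775 [0.5053 0.0225 0.16  ] [-3.1409e+00  3.0000e-04  1.2319e+00] tool F [-0.76  2.15 11.61] tool M [-0.609 -0.152 -0.157] q6 0.311
```

```bash
python3 -m creep '[0,0,-0.05,0,0,0,-1,0,0,-0.12,0,0,0,-1,0,0,-0.2,0,0,0,-1,0,0,-0.3,0,0,0,-1]' 55; python3 st.py
```

```text
time_s: 17.27
ee_pos: [0.5054, 0.0225, 0.1634]
eef_rot: [-3.141, -0.0, 1.232]
force: [0.5, -0.1, -11.0]
grip_width: 0.0154
17.275 [0.5054 0.0225 0.1634] [-3.1414 -0.      1.232 ] tool F [ 0.06  0.52 10.98] tool M [-0.277 -0.102 -0.13 ] q6 0.311
```

```bash
python3 -m creep '[0,0,-0.1,0,0,0,-1,0,0,-0.2,0,0,0,-1,0,0,-0.3,0,0,0,-1,0,0,-0.4,0,0,0,-1,0,0,-0.5,0,0,0,-1,0,0,-0.6,0,0,0,-1]' 55; python3 st.py
python3 - <<'E'
from h import *
S=cam("scene"); crop(S,210,180,290,260,7,"o_s")
E
```

```text
time_s: 18.02
ee_pos: [0.5055, 0.0225, 0.1694]
eef_rot: [-3.142, 0.0, 1.232]
force: [-0.3, -0.5, -11.8]
grip_width: 0.0157
18.025 [0.5055 0.0225 0.1694] [-3.1416  0.      1.232 ] tool F [-0.63 -0.14 11.84] tool M [-0.079 -0.124 -0.101] q6 0.311
```

View pics/o_s.png

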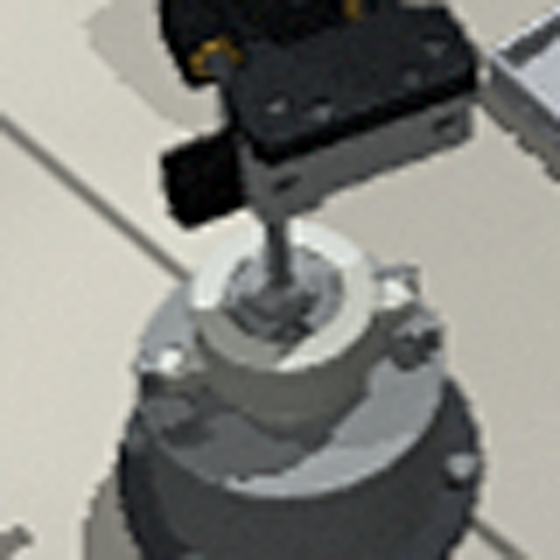

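The plug has lifted about 10 mm with the puller at a steady ~12 N. Continuing up.

```bash
python3 -m creep '[0,0,-0.1,0,0,0,-1,0,0,-0.2,0,0,0,-1,0,0,-0.3,0,0,0,-1,0,0,-0.4,0,0,0,-1,0,0,-0.5,0,0,0,-1,0,0,-0.6,0,0,0,-1,0,0,-0.7,0,0,0,-1,0,0,-0.8,0,0,0,-1,0,0,-0.9,0,0,0,-1,0,0,-1,0,0,0,-1,0,0,-1.15,0,0,0,-1,0,0,-1.3,0,0,0,-1]' 55; python3 st.py
```

```text
time_s: 19.58
ee_pos: [0.5058, 0.0225, 0.183]
eef_rot: [3.14, -0.0, 1.232]
force: [-0.1, -0.6, -5.0]
grip_width: 0.016
19.575 [0.5058 0.0225 0.183 ] [ 3.1404e+00 -5.0000e-04  1.2320e+00] tool F [-0.57  0.07  5.01] tool M [ 0.056 -0.034  0.062] q6 0.311
```

The force dropped to weight only (~5 N), so the seals are free. Lifting clear, then over to the tray.

```bash
python3 -m creep '[0,0,-0.3,0,0,0,-1,0,0,-0.8,0,0,0,-1,0,0,-1.5,0,0,0,-1,0,0,-2.5,0,0,0,-1,0,0,-3.7,0,0,0,-1,0,0,-4.7,0,0,0,-1,0,0,-5,0,0,0,-1,0,0,-5,0,0,0,-1]' 55; python3 st.py;  python3 - <<'E'
from h import *
S=cam("scene","p_s"); crop(S,200,140,300,260,6,"p_sc")
need(.512,.265,.233,1.232)
E
```

```text
time_s: 20.58
ee_pos: [0.5055, 0.0225, 0.2324]
eef_rot: [3.142, -0.0, 1.232]
force: [0.6, 0.6, -4.8]
grip_width: 0.016
20.575 [0.5055 0.0225 0.2324] [ 3.1416 -0.      1.232 ] tool F [0.75 0.39 4.76] tool M [ 0.03  -0.055 -0.028] q6 0.311
shift cm [23.09 -7.44 -0.09] rot deg [-0.02  0.01 -0.  ]
```

View pics/p_sc.png

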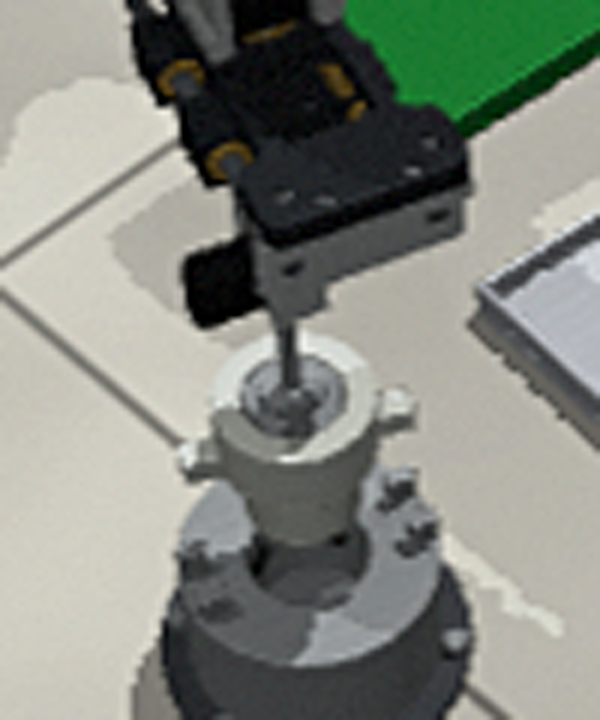

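The plug is clear of the vessel and upright. Moving smoothly to the tray centre.

```bash
python3 -m creep '[1,-0.3,0,0,0,0,-1,3,-1,0,0,0,0,-1,6,-2,0,0,0,0,-1,9.5,-3.1,0,0,0,0,-1,13,-4.2,0,0,0,0,-1,16.5,-5.3,0,0,0,0,-1,19.5,-6.3,0,0,0,0,-1,21.5,-7,0,0,0,0,-1,22.7,-7.3,0,0,0,0,-1,23.1,-7.4,0,0,0,0,-1,23.1,-7.4,0,0,0,0,-1,23.1,-7.4,0,0,0,0,-1]' 55; python3 st.py;  python3 - <<'E'
from h import *
S=cam("scene","q_s"); crop(S,250,100,390,240,5,"q_sc"); W=cam("wrist","q_w")
E
```

```text
time_s: 22.12
ee_pos: [0.5126, 0.2643, 0.2324]
eef_rot: [3.141, 0.0, 1.231]
force: [-0.2, 0.0, -5.6]
grip_width: 0.0155
22.125 [0.5126 0.2643 0.2324] [3.1414e+00 1.0000e-04 1.2312e+00] tool F [-0.01 -0.17  5.64] tool M [ 0.125 -0.069 -0.034] q6 0.752
```

View pics/q_sc.png

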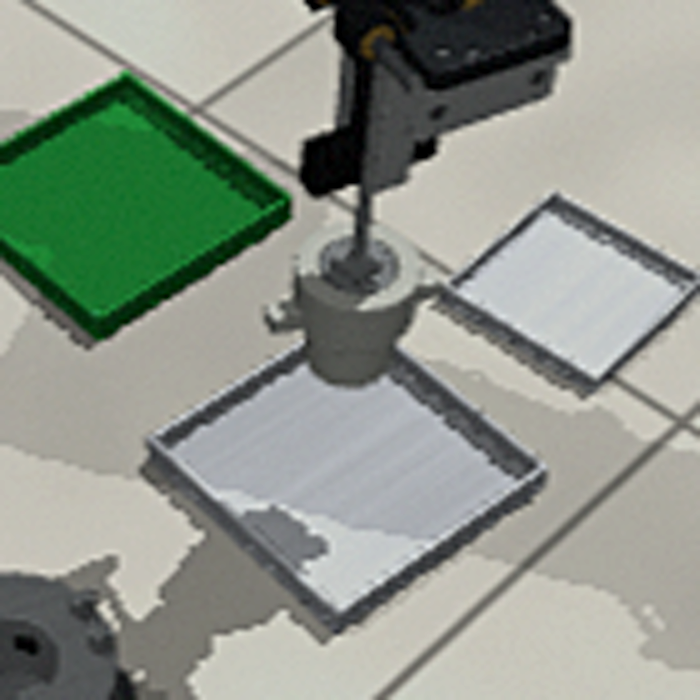

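View pics/q_w.png

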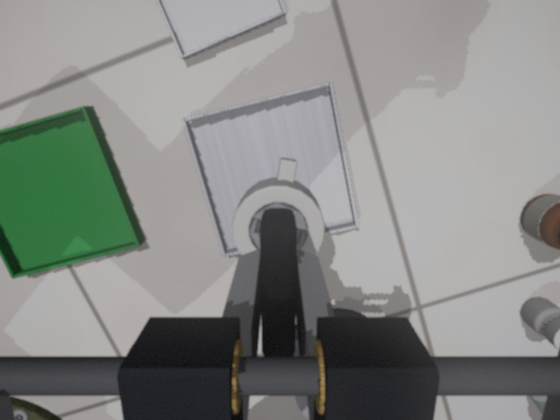

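The plug is over the larger grey tray and upright. Lowering it.

```bash
python3 -m creep '[0,0,1,0,0,0,-1,0,0,2.5,0,0,0,-1,0,0,4.2,0,0,0,-1,0,0,6,0,0,0,-1,0,0,7.5,0,0,0,-1,0,0,8.7,0,0,0,-1,0,0,9.4,0,0,0,-1,0,0,9.8,0,0,0,-1,0,0,9.9,0,0,0,-1,0,0,9.9,0,0,0,-1]' 55; python3 st.py
```

```text
time_s: 23.48
ee_pos: [0.5126, 0.265, 0.1337]
eef_rot: [3.141, -0.0, 1.232]
force: [0.5, -0.4, -5.6]
grip_width: 0.0155
23.475 [0.5126 0.265  0.1337] [ 3.1412e+00 -4.0000e-04  1.2320e+00] tool F [-0.21  0.62  5.64] tool M [ 0.056 -0.044  0.058] q6 0.753
```

```bash
python3 -m creep '[0,0,0.1,0,0,0,-1,0,0,0.2,0,0,0,-1,0,0,0.3,0,0,0,-1,0,0,0.4,0,0,0,-1,0,0,0.5,0,0,0,-1,0,0,0.5,0,0,0,-1]' 55; python3 st.py
```

```text
time_s: 24.22
ee_pos: [0.5125, 0.265, 0.1284]
eef_rot: [3.141, -0.0, 1.232]
force: [0.6, 0.4, -5.4]
grip_width: 0.0157
24.225 [0.5125 0.265  0.1284] [ 3.1415e+00 -1.0000e-04  1.2319e+00] tool F [0.57 0.39 5.36] tool M [ 0.044 -0.069  0.017] q6 0.753
```

```bash
python3 -m creep '[0,0,0.04,0,0,0,-1,0,0,0.08,0,0,0,-1,0,0,0.08,0,0,0,-1]' 55; python3 st.py
```

```text
time_s: 24.6
ee_pos: [0.5125, 0.2651, 0.1278]
eef_rot: [3.141, -0.0, 1.232]
force: [0.5, -0.3, -1.0]
grip_width: 0.0158
24.6 [0.5125 0.2651 0.1278] [ 3.1413e+00 -4.0000e-04  1.2320e+00] tool F [-0.11  0.62  0.99] tool M [ 0.06  -0.061  0.009] q6 0.753
```

The plug is touching the tray floor. I'll lower another ~0.8 mm to take up the play.

```bash
python3 -m creep '[0,0,0.03,0,0,0,-1,0,0,0.05,0,0,0,-1,0,0,0.05,0,0,0,-1]' 55; python3 st.py
```

```text
time_s: 24.98
ee_pos: [0.5126, 0.265, 0.1273]
eef_rot: [3.141, -0.0, 1.232]
force: [-0.5, -0.2, 1.9]
grip_width: 0.016
24.975 [0.5126 0.265  0.1273] [ 3.1413e+00 -3.0000e-04  1.2319e+00] tool F [-0.32 -0.39 -1.91] tool M [ 0.174 -0.142  0.043] q6 0.753
```

```bash
python3 -m creep '[0,0,0,0,0,0,-0.5,0,0,0,0,0,0,-0.3,0,0,0,0,0,0,0,0,0,0,0,0,0,0,0,0,0,0,0,0,0,0,0,0,0,0,0,0]' 10; python3 st.py;  python3 - <<'E'
from h import *
S=cam("scene"); crop(S,250,100,390,240,5,"r_sc"); W=cam("wrist","r_w")
E
```

```text
time_s: 25.72
ee_pos: [0.5124, 0.265, 0.127]
eef_rot: [-3.142, 0.0, 1.232]
force: [0.4, -0.2, 0.1]
grip_width: 0.0471
25.725 [0.5124 0.265  0.127 ] [-3.1416  0.      1.232 ] tool F [-0.02  0.45 -0.06] tool M [ 0.067 -0.077 -0.02 ] q6 0.753
```

View pics/r_sc.png

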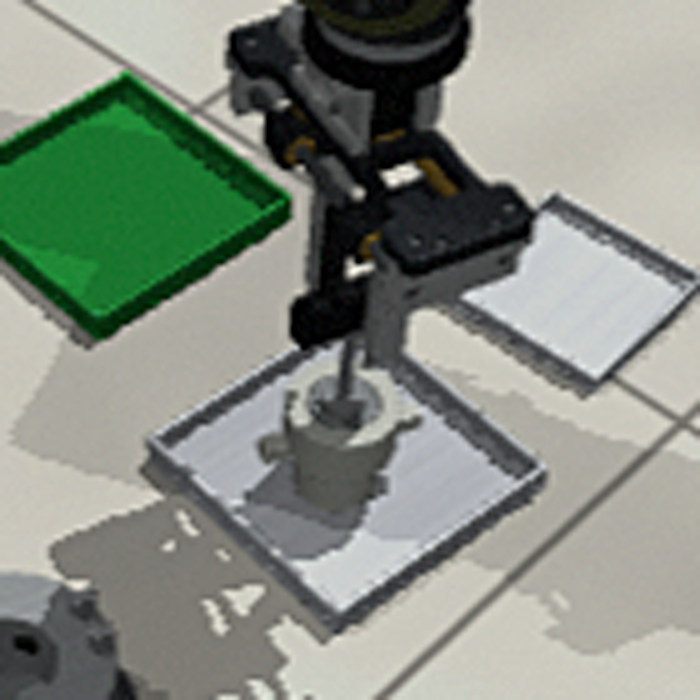

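View pics/r_w.png

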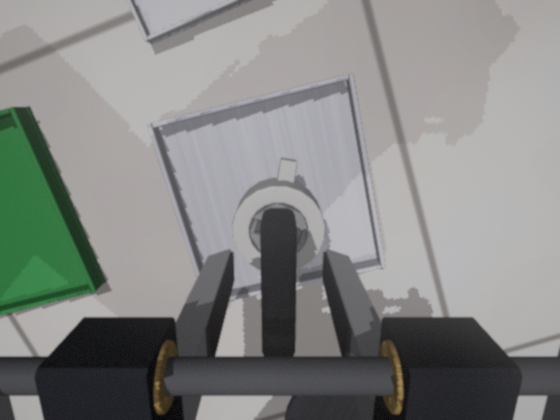

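The plug stands in the tray with the puller still upright and centred between the open fingers. Retreating straight up.

```bash
python3 -m creep '[0,0,-1,0,0,0,0,0,0,-2.5,0,0,0,0,0,0,-5,0,0,0,0,0,0,-8,0,0,0,0,0,0,-11,0,0,0,0,0,0,-14,0,0,0,0,0,0,-16,0,0,0,0,0,0,-16,0,0,0,0]' 10; python3 st.py;  python3 - <<'E'
from h import *
S=cam("scene","s_s"); crop(S,250,100,390,240,5,"s_sc"); T=cam("top","s_t"); W=cam("wrist","s_w")
E
```

```text
time_s: 26.82
ee_pos: [0.5128, 0.2651, 0.2893]
eef_rot: [3.139, -0.002, 1.232]
force: [1.0, -0.6, -0.1]
grip_width: 0.0468
26.825 [0.5128 0.2651 0.2893] [ 3.1389e+00 -2.5000e-03  1.2320e+00] tool F [-0.23  1.14  0.14] tool M [ 0.039 -0.101 -0.015] q6 0.753
```

View pics/s_s.png

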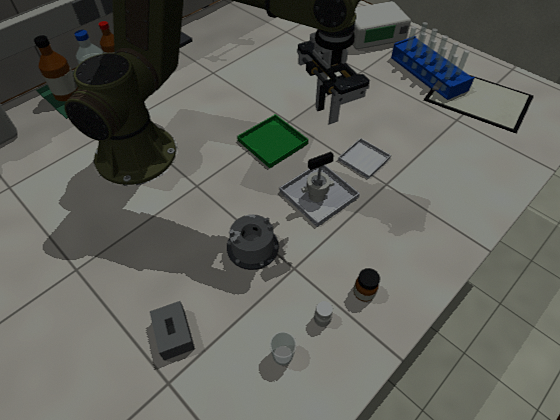

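View pics/s_w.png

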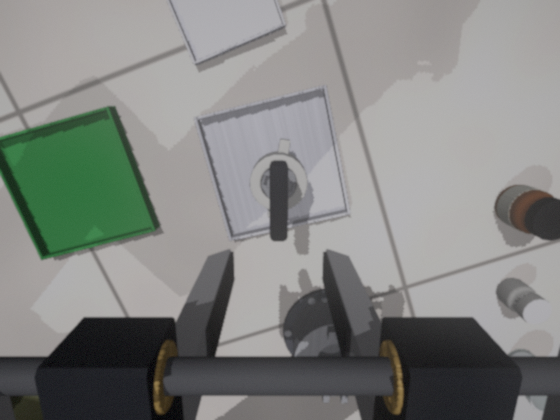

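View pics/s_sc.png

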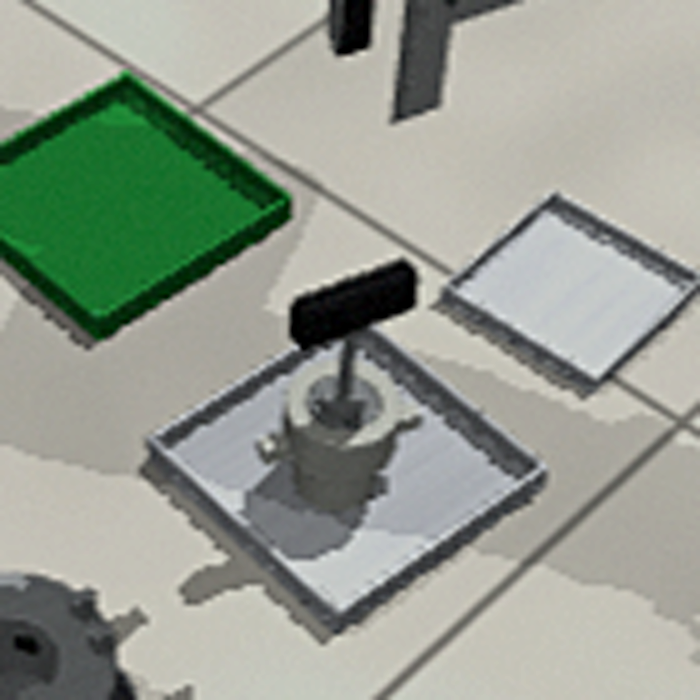

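The plug stands upright near the tray centre, at scene (317,188), with the puller in it. The gripper is well clear. The jar (368,284), pot (323,316) and beaker (283,348) are at their original pixels. Handing in.

Run:
```python
from station import ctrl
print(ctrl.hand_in())
```

```text
the job is handed in; nothing more can be done
None
```

The job is done and handed in, at about 27 s of the 72 s allowed. The plug stands upright on its nose near the centre of the larger grey tray, with the puller still screwed in.

- **Screwing in:** The foot went into the slot without side load and landed with about 2.5 N of push. I turned it clockwise until the collar sat on the plug, with about 8 N of push at most.
- **Drawing out:** The plug came straight up at a steady 11–12 N in the wrist readings, dropping to weight only once free of the seals.
- **Last checks:** The final pictures show the plug and puller upright with the gripper about 16 cm clear above. The beaker, jar and pot are at their original pixels.

**Checks that disagreed:**
- **Stop angle:** The tool turned about 84° rather than the nominal 74°. I put the difference down to slack of the bar in the slot and the plug turning within its ear gap. The torque only rose to about 0.14 Nm. I took the stop as reached because the slot had stopped moving relative to the tool in the pictures, not because I felt a hard torque rise.
- **Camera estimates:** The three cameras' estimates of the plug's position differed by up to about 4 mm in x. I used their average, and the foot still went in at the first try.

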